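Uncap, fit, mesh and lock the change gears

TASK

Pull the yellow caps off the gear unit's three studs into the red bin, and fit every loose gear on the bench onto a stud, hub up: turn each one until its teeth mesh with the centre gear, and push it fully home onto the plate. When all gears are in, turn the centre gear's square head until its slot is in line with the eye of the blue bracket (this runs the whole train round), then push the red-handled lock pin through the eye and the slot until its handle meets the bracket. Leave the brass weight, the contactor and the tape roll where they are.

Things in the scene. Friction and masses are not known exactly. Their poses are not given: they have to be found in the camera images.
- gear_blue_mid (a point): Blue plastic gear, hub up; may be absent. Disc 14 mm thick, 10 coarse teeth (module 5, pitch diameter 50, 59 mm over tips, teeth 5.8 mm thick at pitch circle, lower ends bevelled); round hub 26 mm in diameter stands 32 mm above the disc: grip it there. 46 mm high, 0.18 kg, 15 mm bore. Point: on the axis, 23 mm above the underside; z up the hub, x through the middle of a tooth (36 degrees apart).
- gear_dark_mid (a point): Dark steel gear, hub up; may be absent. Disc 14 mm thick, 10 coarse teeth (module 5, pitch diameter 50, 59 mm over tips, teeth 5.8 mm thick at pitch circle, lower ends bevelled); round hub 26 mm in diameter stands 32 mm above the disc: grip it there. 46 mm high, 0.18 kg, 15 mm bore. Point: on the axis, 23 mm above the underside; z up the hub, x through the middle of a tooth (36 degrees apart).
- gear_green_mid (a point): Green plastic gear, hub up; may be absent. Disc 14 mm thick, 10 coarse teeth (module 5, pitch diameter 50, 59 mm over tips, teeth 5.8 mm thick at pitch circle, lower ends bevelled); round hub 26 mm in diameter stands 32 mm above the disc: grip it there. 46 mm high, 0.18 kg, 15 mm bore. Point: on the axis, 23 mm above the underside; z up the hub, x through the middle of a tooth (36 degrees apart).
- stud_1 (a point): Foot of one of the three upright studs (on the side of the plate away from the bracket), on the bed plate's top (12 mm above the bench). Stud 12 mm in diameter, 31 mm tall, the last 7 mm tapered. A gear that is home rests its underside at this height, so its half-way point is 23 mm above this point. z is up; x, y are the unit's axes, as for lock_eye.
- stud_2 (a point): Foot of one of the three upright studs (on the near side, seen from the robot, next to the bracket), on the bed plate's top (12 mm above the bench). Stud 12 mm in diameter, 31 mm tall, the last 7 mm tapered. A gear that is home rests its underside at this height, so its half-way point is 23 mm above this point. z is up; x, y are the unit's axes, as for lock_eye.
- stud_3 (a point): Foot of one of the three upright studs (on the far side, seen from the robot, next to the bracket), on the bed plate's top (12 mm above the bench). Stud 12 mm in diameter, 31 mm tall, the last 7 mm tapered. A gear that is home rests its underside at this height, so its half-way point is 23 mm above this point. z is up; x, y are the unit's axes, as for lock_eye.
- drive (a joint): Angle of the centre gear on its upright axle (through drive_head), counter-clockwise from above positive, -0.6 to 2.0. At 0 its slot lines up with the bracket's eye and one of its 16 teeth points along lock_eye's x. Teeth: module 5, pitch diameter 80, 89 mm over tips, 12 to 26 mm above the bench, 5.8 mm thick at pitch circle. Studs stand 66 mm from the axle: 4 mm tooth play. Friction 0.06 N m.
- drive_head (a point): Centre of the slot in the centre gear's square dark steel head, on the axle, 62 mm above the bench. Head 28 x 28 mm, 40 to 76 mm above the bench; the slot, 13 mm wide and 13 high, goes right through along this point's y (red stripe on top runs the same way). The two side walls, 28 mm apart outside, face +x and -x: grip across them to turn it.
- lock_eye (a point): Centre of the 13 x 13 mm square eye in the fixed blue bracket, 62 mm above the bench, 90 mm from the centre gear's axle. The bracket is 10 mm thick, 31 mm wide, its top 78 mm above the bench. This point's axes are those of the gear unit: z up, y from the eye straight towards the axle, so the pin goes in along +y.
- pin_handle (a point): Centre of the lock pin's red handle (16 x 16 mm, 45 mm long). The pin lies level on the bench, centre line 8 mm up. x runs from handle to tip; the shoulder (handle's front face, stops on the bracket) is 22.5 mm ahead. Steel shank 8 mm in diameter, 117 mm long, last 9 mm tapered. 0.09 kg, balances in the handle's front part. Home: this point is 27.5 mm outside lock_eye.
- pin_tip (a point): The tip of the lock pin, 139.5 mm from pin_handle along its x.
- cap_1_mid (a point): Middle of the yellow square cap that covers stud_1 at the start: 22 x 22 mm, 42 mm high, loose on the stud, its foot on the plate (12 mm above the bench), walls 4 mm, closed at the top (11 mm thick). This point is 21 mm above its foot; z up, x and y square to its flat sides. 25 g. Take it across two flats, fingertips above the centre gear's teeth.
- cap_2_mid (a point): Middle of the yellow square cap that covers stud_2 at the start: 22 x 22 mm, 42 mm high, loose on the stud, its foot on the plate (12 mm above the bench), walls 4 mm, closed at the top (11 mm thick). This point is 21 mm above its foot; z up, x and y square to its flat sides. 25 g. Take it across two flats, fingertips above the centre gear's teeth.
- cap_3_mid (a point): Middle of the yellow square cap that covers stud_3 at the start: 22 x 22 mm, 42 mm high, loose on the stud, its foot on the plate (12 mm above the bench), walls 4 mm, closed at the top (11 mm thick). This point is 21 mm above its foot; z up, x and y square to its flat sides. 25 g. Take it across two flats, fingertips above the centre gear's teeth.
- cap_bin: Red bin, fixed, for the caps: inside 137 mm (its x) by 90 mm (its y), side and back walls 60 mm high, front wall (-x end) 30 mm, floor 2 mm. Origin under its centre.
- weight: Brass calibration weight, 38 mm in diameter, 57 mm high, a bystander; origin under its centre.
- contactor: Grey and black electrical contactor, 70 x 45 x 68 mm, a bystander; origin under its centre.
- tape: Black tape roll 62 mm in diameter, 19 mm high, a bystander; origin under its centre.

How it is judged:
By the outcome, as a careful person would: the job done as asked, in the order asked, and still so for the second after the job is handed in, with the robot touching nothing.
Of gear_blue, gear_dark, gear_green only 2 to 3 are there at a start; the rules pass over those that are not, and their reading is None.
At some moment in a run one of gear_blue, gear_dark, gear_green, lock_pin may be knocked a few centimetres aside while the robot is not near it.
Once in a run the grip may slacken for a moment while it holds something.
It also fails if it takes over 210 s, if anything falls off the work surface, if the arm or the gripper's body presses on something with over 40 N, if the wrist force passes 120 N, or if a joint passes its speed limit or range.

ROBOT

A 7-joint arm with a two-finger parallel gripper is mounted at the origin on a cart in front of the work surface, level with it; the furniture and walls round the work are solid. World frame = base frame: x ahead of the robot, y to its left, z up, the work surface at z = 0. Lengths are in m, angles in rad, forces in N, time in s.
With the tool pointing down it reaches from about 0.425 to 0.95 m from the base axis. Payload 16.7 kg.
Tool frame: the origin (TCP) lies at the very end of the fingers, on their centre line; the grasp point (between the pads) lies 19 mm behind it; z points along the fingers, x is the direction in which the jaws open and shut, and the axes are right-handed (so a half turn about z gives the same grasp; the last joint's range is limited). The gripper opens to 94 mm and grips with 3 to 60 N. Pads are 16 mm wide; open, the fingers measure 119 mm over their backs; the gripper's body (75 mm by 177 mm) begins 78 mm behind the grasp point.
Start: joints at [1.048, 0.426, 0.074, 1.606, -0.034, 1.111, -0.067], TCP at [0.246, -0.629, 0.205] pointing down, gripper open.
Joint ranges: [-2.85, 2.85], [-0.5, 2.14], [-1.23, 1.37], [0.21, 2.46], [-1.02, 4.16], [0.16, 2.05], [-2.73, 2.73]. Speed limits (rad/s): [1.89, 1.89, 2.39, 2.39, 3.01, 3.01, 3.01].

INTERFACE

Orientations are given as a 3x3 rotation matrix whose columns are the frame's x, y, z axes.
In Python, from station import get_state, cams, arm gives the robot as it stands. The module is installed in compiled form; this text tells all that it offers.
- The arm moves only by the tool apply_moves, never from a script. Its argument "plan" is a list of rows, each a list of 6 numbers: the shift along the world's x, y, z in cm, then the turn, a rotation vector about the world's x, y, z in rad. In form: [[x, y, z, wx, wy, wz], ...]. A call has 1 to 12 rows; each row is the pose to reach, as a shift and turn from the pose commanded when the call began; what a row does not reach only later rows make up. A row lasts 1/12 s, in which the tool goes at most 41.7 mm and 7.16 degrees, less where a joint would pass 70% of its speed; a pose out of reach is approached as far as the arm can. A call with a gripper value outside its range is refused whole. "fingers" is the opening, from 0 (shut) to 1 (fully open), set as the call begins (left out, the last holds). The fingers move at their own pace and stop on an object; "force" is the grip in N (left out, the last holds). Time passes only in rows, so rows that repeat a pose let the fingers close. It gives the time, the measured TCP pose, the force and the opening at its end, in the units of the state.
- get_state(): the state, without advancing time (a new reading comes with each control period).
- cams.get_image(name): name is "scene" or "top" or "wrist"; returns a dict with "pixels" (400x640x3 uint8, red, green, blue), "fx", "fy", "cx", "cy" (pixels), "R" (3x3) and "t" (3): a world point X has camera coordinates R X + t. Camera axes: x right, y down, z forward; pixel columns grow to the right and rows downward; lengths in m; the calibration is good to about 2 mm. A picture is of the moment at which its call begins. There is no depth.
- arm.sign_off(): hands the job in, once; it reports no verdict.
The state is a dict: "clock": time; "joint_positions": joint angles; "qvel": joint speeds; "effort": joint torques, N m; "eef_pos": TCP position; "tool_rot": TCP orientation; "contact_force": force on the tool from outside, world axes, zero at the start; "wrist_torque": the same for the moment, N m; "opening": finger opening in m.
Only numpy, scipy, OpenCV 4.12 (cv2) and the standard library are available. Lean on these libraries where they do the work, as an engineer would, in place of code of your own. Each camera call takes 0.05 s, during which the arm holds its last target.

## Working session

There is one attempt and no reset: what is moved stays moved. The work goes in short steps, Python scripts to look and compute and a tool call to move; the robot and the scene stay as the last step left them, time stands still between calls to the robot, and variables do not carry over. Pictures are saved under pics/ and viewed, and the job is handed in when it is done.

Besides the shell and the picture viewer there is one more tool, called after ">>>" as name([rows], argument=value, ...), one row to a line, values as JSON. apply_moves: Moves the arm, as the interface text tells. Its arguments: {"type":"object","properties":{"plan":{"type":"array"},"fingers":{"type":"number"},"force":{"type":"number"}},"required":["plan"]}

```bash
mkdir -p pics
cat > h.py <<'E'
import numpy as np, cv2
from station import get_state, cams, arm
def snap(name,fn=None):
    im=cams.get_image(name); 
    if fn: cv2.imwrite('pics/'+fn, cv2.cvtColor(im['pixels'],cv2.COLOR_RGB2BGR))
    return im
def ray(im,u,v,z):
    R=np.array(im['R']);t=np.array(im['t']);c=-R.T@t
    d=R.T@np.array([(u-im['cx'])/im['fx'],(v-im['cy'])/im['fy'],1.])
    return c+d*(z-c[2])/d[2]
def proj(im,X):
    p=np.array(im['R'])@np.array(X)+np.array(im['t']); return im['fx']*p[0]/p[2]+im['cx'],im['fy']*p[1]/p[2]+im['cy']
def campos(im): return -np.array(im['R']).T@np.array(im['t'])
E
python3 - <<'E'
from h import *
for n in ['scene','top','wrist']:
    im=snap(n,n+'0.png'); print(n,im['fx'],campos(im).round(3),np.array(im['R']).round(2).tolist())
s=get_state(); print({k:np.round(v,3).tolist() for k,v in s.items()})
E
```

```text
scene 481.06215088232574 [-0.51   0.723  0.791] [[-0.53, -0.85, -0.01], [-0.41, 0.27, -0.87], [0.74, -0.45, -0.49]]
top 472.8308651914786 [0.211 0.087 1.657] [[0.04, -1.0, -0.0], [-0.97, -0.04, -0.22], [0.22, 0.01, -0.98]]
wrist 299.16177860934545 [ 0.309 -0.603  0.384] [[0.36, -0.93, -0.0], [-0.91, -0.35, 0.23], [-0.22, -0.08, -0.97]]
{'clock': 0.15, 'joint_positions': [1.049, 0.427, 0.074, 1.606, -0.034, 1.111, -0.067], 'qvel': [-0.001, -0.001, -0.001, -0.002, -0.001, 0.0, -0.0], 'effort': [0.003, -93.629, 3.669, -45.442, -0.049, 0.018, 0.0], 'eef_pos': [0.246, -0.628, 0.205], 'tool_rot': [[0.364, -0.931, -0.0], [-0.931, -0.364, 0.001], [-0.001, 0.0, -1.0]], 'contact_force': [0.51, -0.773, -0.659], 'wrist_torque': [-0.039, 0.007, 0.048], 'opening': 0.094}
```

View pics/scene0.png

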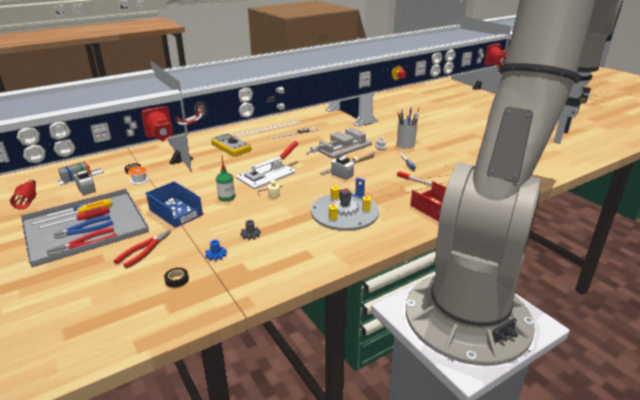

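View pics/top0.png

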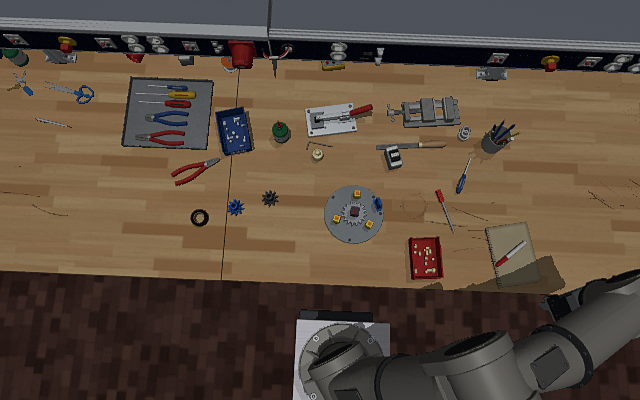

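View pics/wrist0.png

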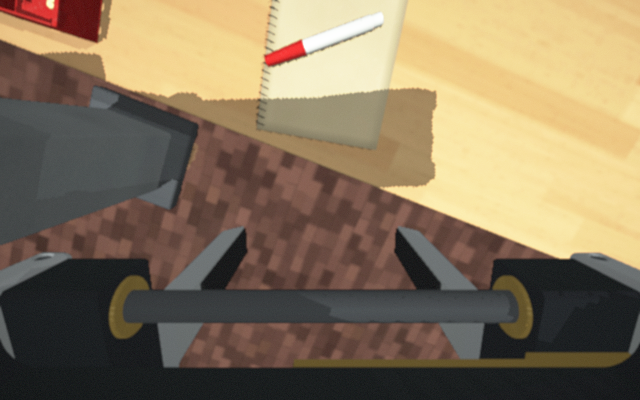

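The scene and top views show two gears: blue at top-view (236,208) and dark at (270,198). The gear unit is around (353,214) with its bracket at (378,203). The pin handle is at (440,195), and the red bin at (425,258).

Run:
```python
from h import *
im=snap('top')
p=im['pixels']; cv2.imwrite('pics/topc.png',cv2.cvtColor(cv2.resize(p[150:290,180:500],None,fx=2.5,fy=2.5,interpolation=cv2.INTER_CUBIC),cv2.COLOR_RGB2BGR))
for n,u,v,z in [('blue',236,208,.03),('dark',270,198,.03),('head',355,211,.076),('brk',378,203,.078),('c1',357,194,.054),('c2',336,218,.054),('c3',369,224,.054),('pinh',440,195,.008),('pintip',452,231,.008),('bin',425,257,.0),('tape',199,217,.019),('weight',318,154,.057),('contactor',393,155,.068)]:
    print(n,ray(im,u,v,z).round(3))
```

```text
blue [0.517 0.391 0.03 ]
dark [0.558 0.274 0.03 ]
head [ 0.515 -0.023  0.076]
brk [ 0.546 -0.101  0.078]
c1 [ 0.58  -0.03   0.054]
c2 [0.492 0.04  0.054]
c3 [ 0.476 -0.074  0.054]
pinh [ 0.6   -0.33   0.008]
pintip [ 0.472 -0.37   0.008]
bin [ 0.377 -0.277  0.   ]
tape [0.481 0.52  0.019]
weight [0.719 0.112 0.057]
contactor [ 0.723 -0.152  0.068]
```

View pics/topc.png

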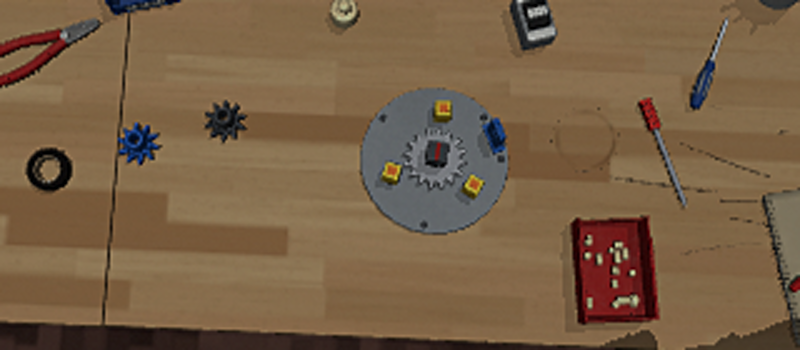

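>>> apply_moves([
  [19.4,57.8,3,0,0,0],
  [19.4,57.8,3,0,0,0],
  [19.4,57.8,3,0,0,0],
  [19.4,57.8,3,0,0,0],
  [19.4,57.8,3,0,0,0],
  [19.4,57.8,3,0,0,0],
  [19.4,57.8,3,0,0,0],
  [19.4,57.8,3,0,0,0],
  [19.4,57.8,3,0,0,0],
  [19.4,57.8,3,0,0,0],
  [19.4,57.8,3,0,0,0],
  [19.4,57.8,3,0,0,0],
])

```text
clock: 1.2
eef_pos: [0.4048, -0.1532, 0.2304]
tool_rot: [[0.364, -0.931, 0.0], [-0.931, -0.364, -0.0], [0.001, -0.0, -1.0]]
contact_force: [1.8, -0.0, 0.0]
opening: 0.0939
```

Run:
```python
from h import *
im=snap('wrist','w1.png'); s=get_state(); print(s['eef_pos'],s['joint_positions'])
```

```text
[ 0.40747933 -0.14626369  0.23093467] [ 4.86700259e-01  1.05428864e-02 -2.89285115e-01  2.07321262e+00
  1.79588579e-03  1.05662919e+00 -9.95186542e-01]
```

View pics/w1.png

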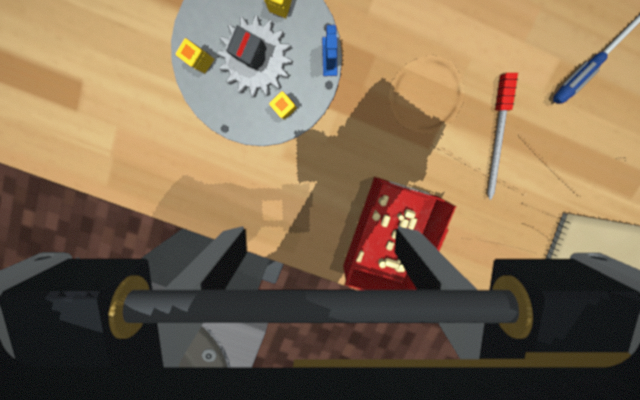

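>>> apply_moves([
  [4,9,-3,0,0,0],
  [4,9,-3,0,0,0],
  [4,9,-3,0,0,0],
  [4,9,-3,0,0,0],
  [4,9,-3,0,0,0],
])

```text
clock: 1.67
eef_pos: [0.4447, -0.0643, 0.1997]
tool_rot: [[0.366, -0.93, -0.001], [-0.93, -0.366, 0.0], [-0.001, 0.001, -1.0]]
contact_force: [-0.2, -0.2, 0.9]
opening: 0.0936
```

Run:
```python
from h import *
im=snap('wrist','w2.png'); s=get_state(); print(s['eef_pos'],s['joint_positions'].round(2),campos(im))
print(np.array(im['R']).tolist(),np.array(im['t']).tolist(),im['fx'],im['cx'],im['cy'])
```

```text
[ 0.44458063 -0.06537294  0.19993492] [ 0.37  0.08 -0.38  2.08  0.04  0.99 -1.23] [ 0.50752859 -0.03917224  0.37834308]
[[0.3658907879963647, -0.9306575625438258, -0.0006576772658325427], [-0.904843814729148, -0.35590714523641226, 0.2336402681818197], [-0.2176731545363472, -0.08489172662665134, -0.9723228849227729]] [-0.2219071519100097, 0.35689624825328564, 0.4750215830723898] 299.16177860934545 320.3577199723523 202.81373377914878
```

View pics/w2.png

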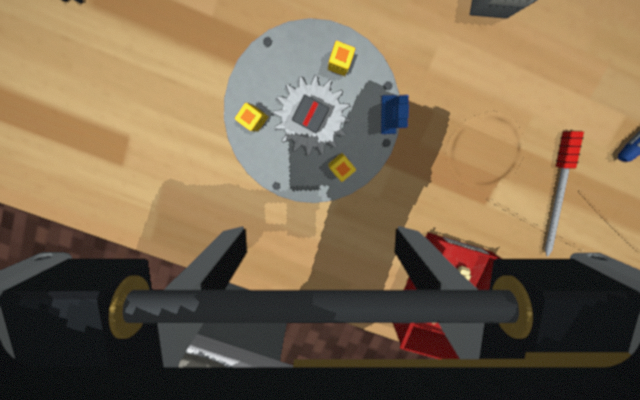

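Run:
```python
from h import *
im=snap('wrist'); p=im['pixels']
hsv=cv2.cvtColor(p,cv2.COLOR_RGB2HSV)
crop=p[10:210,210:430]
cv2.imwrite('pics/w2c.png',cv2.cvtColor(cv2.resize(crop,None,fx=3.5,fy=3,interpolation=cv2.INTER_CUBIC)[:600,:800],cv2.COLOR_RGB2BGR))
for (x,y) in [(340,56),(343,50),(249,118),(253,108),(342,168),(312,112),(395,110),(335,62)]: print((x,y),p[y,x],hsv[y,x])
org=cv2.inRange(hsv,(4,150,120),(16,255,255)); org[210:]=0; org[:,430:]=0; org[:,:210]=0
cs,_=cv2.findContours(org,cv2.RETR_EXTERNAL,cv2.CHAIN_APPROX_NONE)
for c in cs:
    if cv2.contourArea(c)<40: continue
    m=cv2.moments(c);u,v=m['m10']/m['m00'],m['m01']/m['m00']
    w=np.array([ray(im,q[0][0],q[0][1],.054)[:2] for q in c],np.float32)*1000
    r=cv2.minAreaRect(w)
    print('cap px',round(u,1),round(v,1),ray(im,u,v,.054).round(4),'rect',np.round(r[1],1),round(r[2],1))
```

```text
(340, 56) [244 142  52] [ 14 201 244]
(343, 50) [244 140  50] [ 14 203 244]
(249, 118) [246 145  54] [ 14 199 246]
(253, 108) [184 160  33] [ 25 209 184]
(342, 168) [149  79  29] [ 13 205 149]
(312, 112) [168  68  67] [  0 153 168]
(395, 110) [20 40 67] [107 179  67]
(335, 62) [243 233  64] [ 28 188 243]
cap px 341.7 168.2 [ 0.4792 -0.076   0.054 ] rect [10.8  9.9] 66.7
cap px 246.4 115.9 [0.4935 0.0373 0.054 ] rect [10.   9.9] 71.6
cap px 340.6 53.7 [ 0.5845 -0.0317  0.054 ] rect [10.3 10.1] 2.0
```

View pics/w2c.png

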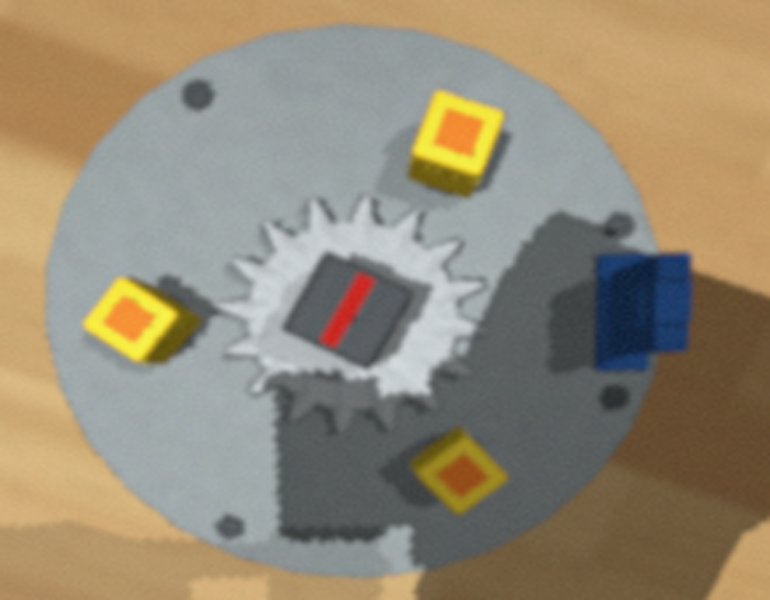

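Run:
```python
from h import *
P=np.array([[.4792,-.076],[.4935,.0373],[.5845,-.0317]])
A=2*(P[1:]-P[0]); b=(P[1:]**2).sum(1)-(P[0]**2).sum(); c=np.linalg.solve(A,b); print('centre',c,np.linalg.norm(P-c,axis=1))
d=P-c; print(np.degrees(np.arctan2(d[:,1],d[:,0])))
im=snap('wrist'); p=im['pixels']
hsv=cv2.cvtColor(p,cv2.COLOR_RGB2HSV)
red=cv2.inRange(hsv,(0,120,100),(4,255,255))|cv2.inRange(hsv,(172,120,100),(180,255,255))
m=red.copy(); m[:,:280]=0; m[:,345:]=0; m[:90]=0; m[135:]=0
ys,xs=np.nonzero(m); w=np.array([ray(im,x,y,.076)[:2] for x,y in zip(xs,ys)])
print('stripe',w.mean(0),len(w)); l=cv2.fitLine((w*1000).astype(np.float32),cv2.DIST_L2,0,.01,.01).ravel(); print('stripe ang',np.degrees(np.arctan2(l[1],l[0])))
blue=cv2.inRange(hsv,(100,120,20),(125,255,255)); blue[:,:370]=0; blue[:,420:]=0; blue[200:]=0
cs,_=cv2.findContours(blue,cv2.RETR_EXTERNAL,cv2.CHAIN_APPROX_NONE)
k=max(cs,key=cv2.contourArea); print(cv2.boundingRect(k)); 
# plate
g=cv2.inRange(hsv,(0,0,60),(180,60,255))
# pin handle, bin
m=red.copy(); m[:,:540]=0; m[220:]=0
ys,xs=np.nonzero(m); w=np.array([ray(im,x,y,.016)[:2] for x,y in zip(xs,ys)]); print('handle',w.mean(0),cv2.minAreaRect((w*1000).astype(np.float32)))
for u,v in [(428,235),(400,347)]: print(ray(im,u,v,.06))
for n,X in [('tcp',get_state()['eef_pos'])]: print(n,proj(im,X))
c3=p[80:150,365:425]
cv2.imwrite('pics/brk.png',cv2.cvtColor(cv2.resize(c3,None,fx=8,fy=8,interpolation=cv2.INTER_CUBIC),cv2.COLOR_RGB2BGR))
```

```text
centre [ 0.51907331 -0.02348013] [0.06594102 0.06594102 0.06594102]
[-127.20592226  112.81898215   -7.16082913]
stripe [ 0.51915207 -0.02347872] 146
stripe ang -6.8817186
(380, 95, 26, 38)
handle [ 0.59756841 -0.32706966] ((597.3722534179688, -326.9563293457031), (42.47199249267578, 16.078880310058594), 20.915231704711914)
[ 0.44534596 -0.19498629  0.06      ]
[ 0.30071134 -0.22729814  0.06      ]
tcp (np.float64(321.56080469448557), np.float64(240.99243457474452))
```

View pics/brk.png

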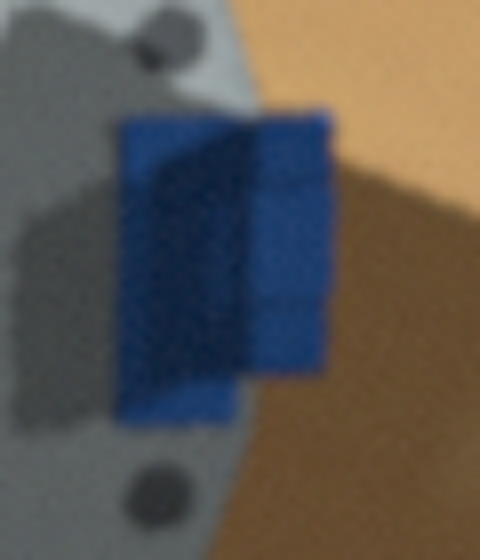

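>>> apply_moves([
  [3.5,-1.1,-8,0,0,-0.78],
  [3.5,-1.1,-8,0,0,-0.78],
  [3.5,-1.1,-8,0,0,-0.78],
  [3.5,-1.1,-8,0,0,-0.78],
  [3.5,-1.1,-8,0,0,-0.78],
  [3.5,-1.1,-8,0,0,-0.78],
  [3.5,-1.1,-8,0,0,-0.78],
  [3.5,-1.1,-14,0,0,-0.78],
  [3.5,-1.1,-14,0,0,-0.78],
], fingers=0.5, force=15)

```text
clock: 2.57
eef_pos: [0.4792, -0.0774, 0.0585]
tool_rot: [[-0.398, -0.917, 0.001], [-0.917, 0.398, -0.001], [0.0, -0.001, -1.0]]
contact_force: [-0.5, -0.4, -0.8]
opening: 0.0474
```

Run:
```python
from h import *
im=snap('wrist','w3.png'); s=get_state(); print(s['eef_pos'],proj(im,s['eef_pos']),s['joint_positions'].round(2))
```

```text
[ 0.47732566 -0.07718284  0.05597377] (np.float64(322.0840500244145), np.float64(241.46995282248764)) [ 0.24  0.33 -0.25  2.14  0.13  0.68 -2.08]
```

View pics/w3.png

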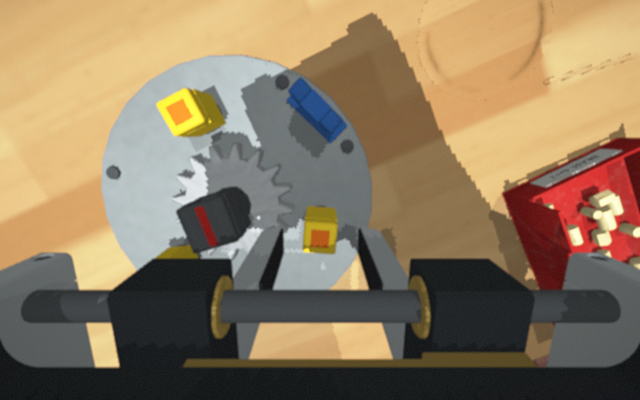

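>>> apply_moves([
  [0.2,0.1,-2.4,0,0,0],
  [0.2,0.1,-2.4,0,0,0],
  [0.2,0.1,-2.4,0,0,0],
])

```text
clock: 2.87
eef_pos: [0.4812, -0.0757, 0.0363]
tool_rot: [[-0.397, -0.918, -0.001], [-0.918, 0.397, 0.0], [0.001, 0.001, -1.0]]
contact_force: [-0.6, -0.3, -0.8]
opening: 0.0471
```

>>> apply_moves([
  [0,0,0,0,0,0],
  [0,0,0,0,0,0],
  [0,0,0,0,0,0],
  [0,0,0,0,0,0],
], fingers=0)

```text
clock: 3.2
eef_pos: [0.4822, -0.0754, 0.0369]
tool_rot: [[-0.396, -0.918, 0.001], [-0.918, 0.396, -0.0], [-0.0, -0.001, -1.0]]
contact_force: [1.0, -3.5, 0.6]
opening: 0.0239
```

>>> apply_moves([
  [0,0,0,0,0,0],
  [0,0,0,0,0,0],
  [0,0,3,0,0,0],
  [0,0,9,0,0,0],
  [0,0,9,0,0,0],
  [0,0,9,0,0,0],
])

```text
clock: 3.7
eef_pos: [0.4841, -0.0754, 0.1306]
tool_rot: [[-0.396, -0.918, 0.007], [-0.918, 0.396, -0.001], [-0.002, -0.006, -1.0]]
contact_force: [-0.2, 0.2, 0.3]
opening: 0.0218
```

Run:
```python
from h import *
im=snap('wrist','w4.png'); s=get_state(); print(s['eef_pos'],s['opening'])
t=snap('top'); cv2.imwrite('pics/t4.png',cv2.cvtColor(cv2.resize(t['pixels'][180:290,330:480],None,fx=5,fy=5,interpolation=cv2.INTER_CUBIC),cv2.COLOR_RGB2BGR))
```

```text
[ 0.48312863 -0.07541321  0.12849048] 0.021966291938979247
```

View pics/w4.png

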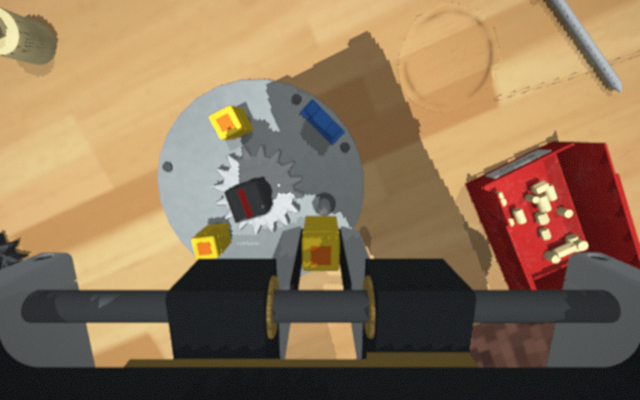

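View pics/t4.png

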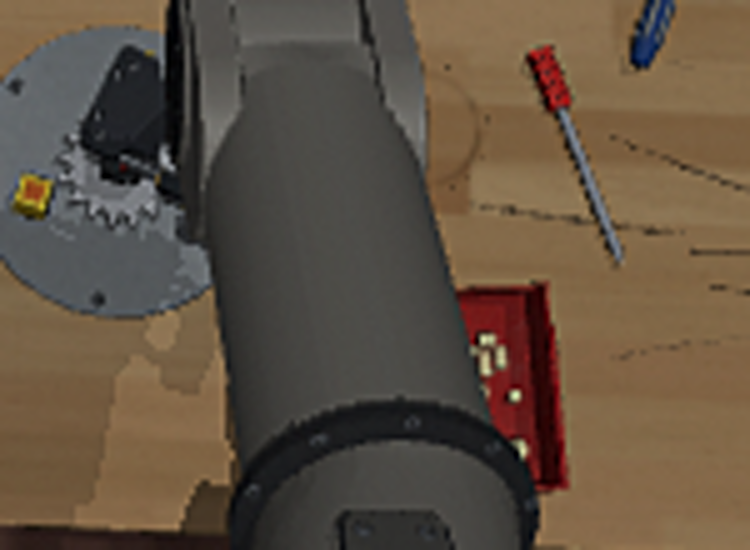

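Run:
```python
from h import *
im=snap('wrist')
for u,v,z in [(467,183,.03),(555,140,.03),(606,143,.06),(524,290,.002),(500,245,.002)]: print(u,v,ray(im,u,v,z).round(3))
g=cv2.cvtColor(im['pixels'],cv2.COLOR_RGB2BGR)[120:300,440:640]; cv2.imwrite('pics/bin.png',cv2.resize(g,None,fx=4,fy=3.3,interpolation=cv2.INTER_CUBIC)[:600])
```

```text
467 183 [ 0.447 -0.208  0.03 ]
555 140 [ 0.453 -0.293  0.03 ]
606 143 [ 0.444 -0.309  0.06 ]
524 290 [ 0.295 -0.242  0.002]
500 245 [ 0.358 -0.232  0.002]
```

View pics/bin.png

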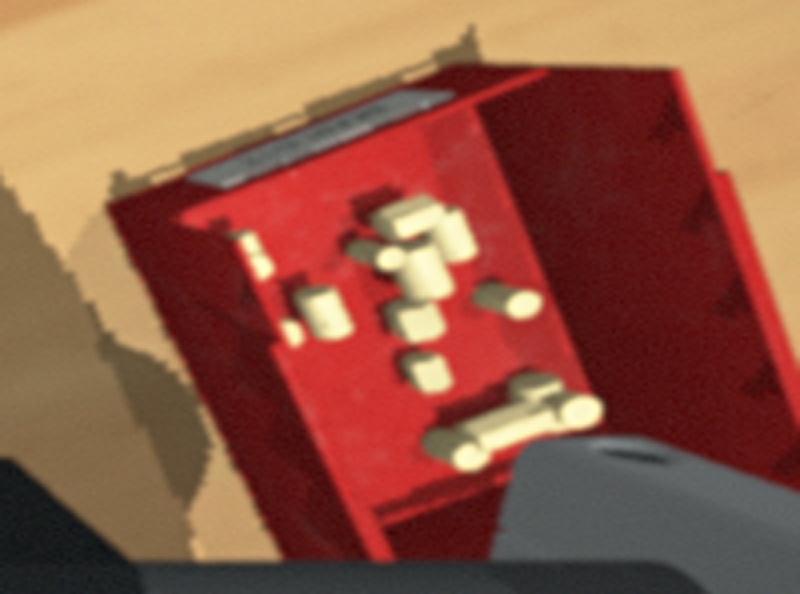

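Run:
```python
from h import *
im=snap('wrist')
for n,u,v,z in [('Rf front',475,105,.002),('Rf back',600,400,.002),('Rf back corner~',625,450,.002),('L rim',270,345,.06),('L rim',385,540,.06)]: print(n,ray(im,440+u/4,120+v/3.3,z).round(3))
```

```text
Rf front [ 0.431 -0.312  0.002]
Rf back [ 0.323 -0.321  0.002]
Rf back corner~ [ 0.303 -0.324  0.002]
L rim [ 0.409 -0.218  0.06 ]
L rim [ 0.344 -0.227  0.06 ]
```

>>> apply_moves([
  [-7.5,-19.3,0,0,0,0],
  [-7.5,-19.3,0,0,0,0],
  [-7.5,-19.3,0,0,0,0],
  [-7.5,-19.3,0,0,0,0],
  [-7.5,-19.3,0,0,0,0],
  [-7.5,-19.3,0,0,0,0],
  [-7.5,-19.3,-4,0,0,0],
  [-7.5,-19.3,-8.3,0,0,0],
  [-7.5,-19.3,-8.3,0,0,0],
  [-7.5,-19.3,-8.3,0,0,0],
])

```text
clock: 4.73
eef_pos: [0.4048, -0.2669, 0.0412]
tool_rot: [[-0.396, -0.918, -0.005], [-0.918, 0.396, 0.003], [-0.001, 0.006, -1.0]]
contact_force: [-0.3, 0.8, 0.0]
opening: 0.0219
```

>>> apply_moves([
  [0,0,0,0,0,0],
  [0,0,0,0,0,0],
  [0,0,0,0,0,0],
  [0,0,5,0,0,0],
  [0,0,9,0,0,0],
  [0,0,9,0,0,0],
], fingers=0.38)

```text
clock: 5.23
eef_pos: [0.4095, -0.2695, 0.14]
tool_rot: [[-0.396, -0.918, 0.008], [-0.918, 0.396, -0.004], [0.001, -0.009, -1.0]]
contact_force: [1.2, -0.3, 1.2]
opening: 0.0355
```

Run:
```python
from h import *
im=snap('wrist','w5.png'); s=get_state(); print(s['eef_pos'],s['opening'],s['joint_positions'].round(2))
```

```text
[ 0.409401   -0.26956678  0.1390642 ] 0.03573617314347967 [ 0.58  0.2  -0.14  2.08  0.04  0.85 -1.57]
```

View pics/w5.png

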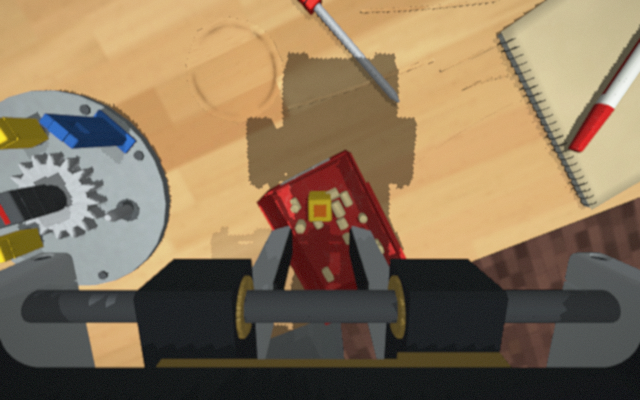

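>>> apply_moves([
  [8.4,30.7,0,0,0,0.087],
  [8.4,30.7,0,0,0,0.087],
  [8.4,30.7,0,0,0,0.087],
  [8.4,30.7,0,0,0,0.087],
  [8.4,30.7,0,0,0,0.087],
  [8.4,30.7,0,0,0,0.087],
  [8.4,30.7,0,0,0,0.087],
  [8.4,30.7,0,0,0,0.087],
  [8.4,30.7,0,0,0,0.087],
  [8.4,30.7,-6,0,0,0.087],
  [8.4,30.7,-7,0,0,0.087],
], fingers=0.5)

```text
clock: 6.2
eef_pos: [0.4917, 0.0392, 0.0632]
tool_rot: [[-0.314, -0.949, 0.004], [-0.949, 0.314, 0.0], [-0.001, -0.004, -1.0]]
contact_force: [-0.2, -0.7, -0.5]
opening: 0.0468
```

Run:
```python
from h import *
im=snap('wrist','w6.png'); s=get_state(); print(s['eef_pos'],s['opening'],s['joint_positions'].round(2))
```

```text
[0.48841556 0.03841238 0.05836694] 0.04696883630162132 [ 0.09  0.35 -0.35  2.12  0.18  0.7  -2.27]
```

View pics/w6.png

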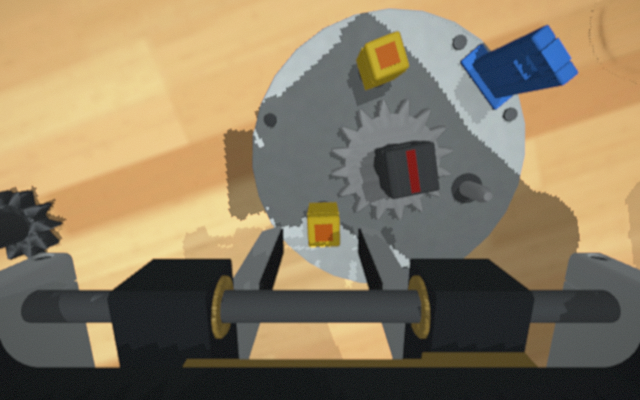

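>>> apply_moves([
  [0,-0.1,-2.8,0,0,0],
  [0,-0.1,-2.8,0,0,0],
  [0,-0.1,-2.8,0,0,0],
  [0,-0.1,-2.8,0,0,0],
])

```text
clock: 6.58
eef_pos: [0.4915, 0.0378, 0.0368]
tool_rot: [[-0.315, -0.949, 0.001], [-0.949, 0.315, -0.0], [-0.0, -0.001, -1.0]]
contact_force: [0.1, -0.4, -0.4]
opening: 0.047
```

>>> apply_moves([
  [0,0,0,0,0,0],
  [0,0,0,0,0,0],
  [0,0,0,0,0,0],
  [0,0,0,0,0,0],
  [0,0,0,0,0,0],
  [0,0,0,0,0,0],
  [0,0,4,0,0,0],
  [0,0,8,0,0,0],
  [0,0,10,0,0,0],
], fingers=0)

```text
clock: 7.33
eef_pos: [0.4917, 0.0383, 0.1387]
tool_rot: [[-0.315, -0.949, 0.003], [-0.949, 0.315, 0.001], [-0.001, -0.002, -1.0]]
contact_force: [1.8, -0.1, 0.7]
opening: 0.0213
```

>>> apply_moves([
  [-12,-30.8,0,0,0,0],
  [-12,-30.8,0,0,0,0],
  [-12,-30.8,0,0,0,0],
  [-12,-30.8,0,0,0,0],
  [-12,-30.8,0,0,0,0],
  [-12,-30.8,0,0,0,0],
  [-12,-30.8,0,0,0,0],
  [-12,-30.8,0,0,0,0],
  [-12,-30.8,-4,0,0,0],
  [-12,-30.8,-9,0,0,0],
  [-12,-30.8,-9,0,0,0],
  [-12,-30.8,-9,0,0,0],
])

```text
clock: 8.33
eef_pos: [0.3691, -0.269, 0.0432]
tool_rot: [[-0.314, -0.949, -0.005], [-0.949, 0.314, 0.003], [-0.001, 0.005, -1.0]]
contact_force: [-0.7, 1.4, 0.4]
opening: 0.0217
```

>>> apply_moves([
  [0,0,0,0,0,0],
  [0,0,0,0,0,0],
  [0,0,0,0,0,0],
  [0,0,4,0,0,0],
  [0,0,8,0,0,0],
  [0,0,9.7,0,0,0],
  [0,0,9.7,0,0,0],
], fingers=0.4)

```text
clock: 8.92
eef_pos: [0.3733, -0.2714, 0.1476]
tool_rot: [[-0.315, -0.949, 0.007], [-0.949, 0.315, -0.005], [0.002, -0.008, -1.0]]
contact_force: [1.2, -0.0, 0.9]
opening: 0.0378
```

>>> apply_moves([
  [21.5,23.7,0,0,0,0.356],
  [21.5,23.7,0,0,0,0.356],
  [21.5,23.7,0,0,0,0.356],
  [21.5,23.7,0,0,0,0.356],
  [21.5,23.7,0,0,0,0.356],
  [21.5,23.7,0,0,0,0.356],
  [21.5,23.7,0,0,0,0.356],
  [21.5,23.7,0,0,0,0.356],
  [21.5,23.7,0,0,0,0.356],
  [21.5,23.7,-6,0,0,0.356],
  [21.5,23.7,-7,0,0,0.356],
  [21.5,23.7,-7,0,0,0.356],
], fingers=0.45)

```text
clock: 9.92
eef_pos: [0.5827, -0.033, 0.068]
tool_rot: [[0.036, -0.999, -0.006], [-0.999, -0.036, 0.0], [-0.0, 0.006, -1.0]]
contact_force: [-1.6, -0.1, -0.8]
opening: 0.0421
```

Run:
```python
from h import *
im=snap('wrist','w7.png'); s=get_state(); print(s['eef_pos'],s['opening'],s['joint_positions'].round(2))
```

```text
[ 0.58404226 -0.03302384  0.07069533] 0.042281207160305756 [ 0.2   0.46 -0.31  1.91  0.19  0.81 -1.75]
```

View pics/w7.png

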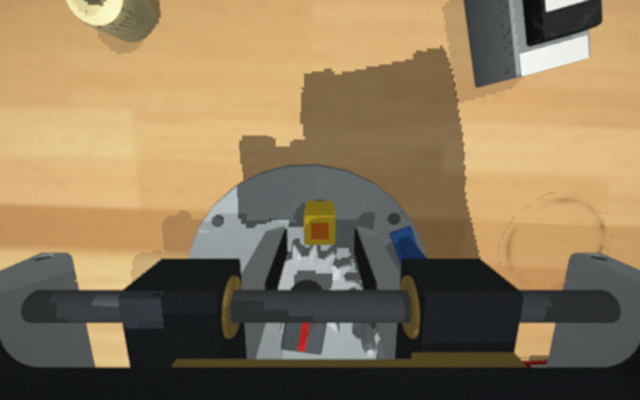

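>>> apply_moves([
  [0,0.1,-3.4,0,0,0],
  [0,0.1,-3.4,0,0,0],
  [0,0.1,-3.4,0,0,0],
  [0,0.1,-3.4,0,0,0],
])

```text
clock: 10.3
eef_pos: [0.5867, -0.0322, 0.0403]
tool_rot: [[0.036, -0.999, 0.002], [-0.999, -0.036, -0.0], [0.0, -0.002, -1.0]]
contact_force: [-0.3, 0.2, -0.7]
opening: 0.0422
```

>>> apply_moves([
  [0,0,0,0,0,0],
  [0,0,0,0,0,0],
  [0,0,0,0,0,0],
  [0,0,0,0,0,0],
  [0,0,0,0,0,0],
  [0,0,0,0,0,0],
  [0,0,4,0,0,0],
  [0,0,8,0,0,0],
  [0,0,10,0,0,0],
  [0,0,10,0,0,0],
], fingers=0)

```text
clock: 11.13
eef_pos: [0.5882, -0.032, 0.1432]
tool_rot: [[0.036, -0.999, 0.007], [-0.999, -0.036, -0.0], [0.0, -0.007, -1.0]]
contact_force: [-0.0, 0.2, -0.1]
opening: 0.0221
```

>>> apply_moves([
  [-24.6,-24,0,0,0,0],
  [-24.6,-24,0,0,0,0],
  [-24.6,-24,0,0,0,0],
  [-24.6,-24,0,0,0,0],
  [-24.6,-24,0,0,0,0],
  [-24.6,-24,0,0,0,0],
  [-24.6,-24,0,0,0,0],
  [-24.6,-24,0,0,0,0],
  [-24.6,-24,0,0,0,0],
  [-24.6,-24,-5,0,0,0],
  [-24.6,-24,-9.5,0,0,0],
  [-24.6,-24,-9.5,0,0,0],
])

```text
clock: 12.13
eef_pos: [0.3373, -0.271, 0.039]
tool_rot: [[0.035, -0.999, -0.003], [-0.999, -0.035, 0.003], [-0.003, 0.003, -1.0]]
contact_force: [-0.8, 1.8, 0.1]
opening: 0.0221
```

>>> apply_moves([
  [0,0,0,0,0,0],
  [0,0,0,0,0,0],
  [0,0,0,0,0,0],
  [0,0,4,0,0,0],
  [0,0,8,0,0,0],
  [0,0,12,0,0,0],
  [0,0,12,0,0,0],
], fingers=0.38)

```text
clock: 12.72
eef_pos: [0.3431, -0.2742, 0.1712]
tool_rot: [[0.036, -0.999, 0.01], [-0.999, -0.036, -0.007], [0.007, -0.009, -1.0]]
contact_force: [2.8, -0.8, 1.1]
opening: 0.0354
```

Run:
```python
from h import *
im=snap('wrist','w8.png'); s=get_state(); print(s['eef_pos'],s['opening'],s['joint_positions'].round(2))
```

```text
[ 0.34213678 -0.27371653  0.16828663] 0.03564696192632067 [ 0.71  0.08 -0.19  2.15  0.02  0.9  -1.03]
```

View pics/w8.png

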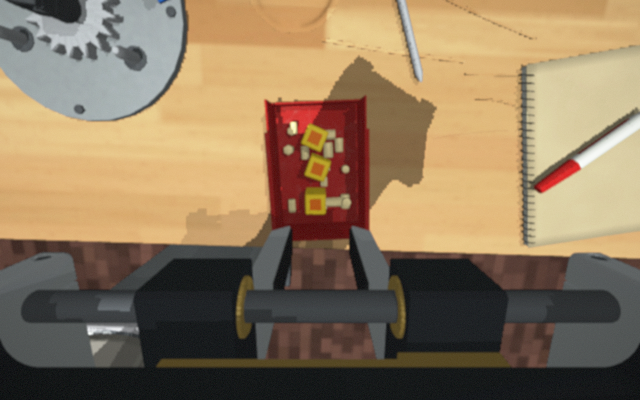

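>>> apply_moves([
  [4,1,2,0,0,0.1],
  [8,2,3,0,0,0.2],
  [12,4,3,0,0,0.3],
  [14,55,3,0,0,1.0],
  [14,55,3,0,0,1.0],
  [14,55,3,0,0,1.0],
  [14,55,3,0,0,1.0],
  [14,55,3,0,0,1.0],
  [14,55,3,0,0,1.0],
  [14,55,3,0,0,1.0],
  [14,55,3,0,0,1.0],
  [14,55,3,0,0,1.0],
], fingers=0.6)

```text
clock: 13.77
eef_pos: [0.4722, 0.1409, 0.1938]
tool_rot: [[0.86, -0.51, 0.002], [-0.51, -0.86, -0.0], [0.001, -0.001, -1.0]]
contact_force: [1.5, -0.8, -0.1]
opening: 0.0567
```

>>> apply_moves([
  [0,10,0,0,0,0],
  [0,10,0,0,0,0],
  [0,10,0,0,0,0],
  [0,10,0,0,0,0],
  [0,10,0,0,0,0],
  [0,10,0,0,0,0],
])

```text
clock: 14.27
eef_pos: [0.4725, 0.2382, 0.1931]
tool_rot: [[0.86, -0.51, 0.0], [-0.51, -0.86, -0.001], [0.001, 0.0, -1.0]]
contact_force: [0.1, 0.1, -0.4]
opening: 0.0562
```

Run:
```python
from h import *
im=snap('wrist','w9.png'); s=get_state(); print(s['eef_pos'],s['opening'],s['joint_positions'].round(2))
snap('top','top9.png')
```

```text
[0.47262882 0.23778388 0.19312777] 0.05646374729311379 [-0.    0.27 -0.68  1.91  0.2   1.03 -1.3 ]
```

View pics/w9.png

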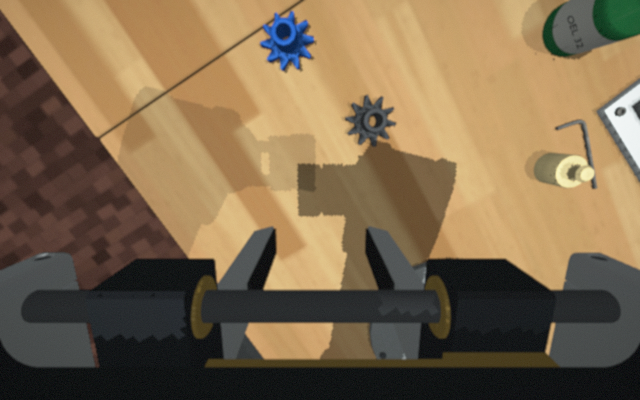

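```bash
cat >> h.py <<'E'
def toothphase(im,mask,c,n,z,r0,r1):
    """n-th harmonic of mask occupancy on annulus r0..r1 about c at height z; returns tooth angle deg (mod 360/n) and strength"""
    th=np.radians(np.arange(0,360,0.5)); acc=0
    prof=np.zeros(len(th))
    for r in np.linspace(r0,r1,6):
        for i,t in enumerate(th):
            u,v=proj(im,[c[0]+r*np.cos(t),c[1]+r*np.sin(t),z])
            ui,vi=int(round(u)),int(round(v))
            if 0<=ui<640 and 0<=vi<400: prof[i]+=mask[vi,ui]>0
    F=(prof*np.exp(1j*n*th)).sum(); 
    return np.degrees(np.angle(F))/n%(360/n), abs(F)/max(prof.sum(),1)
E
python3 - <<'E'
from h import *
im=snap('wrist'); p=im['pixels']; hsv=cv2.cvtColor(p,cv2.COLOR_RGB2HSV)
for n,(x0,y0,x1,y1) in {'blue':(245,0,330,85),'dark':(330,80,410,160)}.items():
    print(n)
    if n=='blue': m=cv2.inRange(hsv,(100,100,20),(125,255,255))
    else: m=cv2.inRange(p,(0,0,0),(105,105,105))&cv2.inRange(hsv,(0,0,0),(180,90,255))
    k=np.zeros_like(m); k[y0:y1,x0:x1]=m[y0:y1,x0:x1]
    cv2.imwrite(f'pics/{n}_m.png',cv2.resize(np.hstack([k[y0:y1,x0:x1],hsv[y0:y1,x0:x1,2]]),None,fx=4,fy=4))
    cs,_=cv2.findContours(k,cv2.RETR_EXTERNAL,cv2.CHAIN_APPROX_NONE); c=max(cs,key=cv2.contourArea)
    print(cv2.boundingRect(c))
    crop=p[y0:y1,x0:x1]; cv2.imwrite(f'pics/{n}_c.png',cv2.cvtColor(cv2.resize(crop,None,fx=7,fy=7,interpolation=cv2.INTER_CUBIC),cv2.COLOR_RGB2BGR))
E
```

```text
blue
(260, 12, 53, 58)
dark
(345, 96, 50, 50)
```

View pics/dark_c.png

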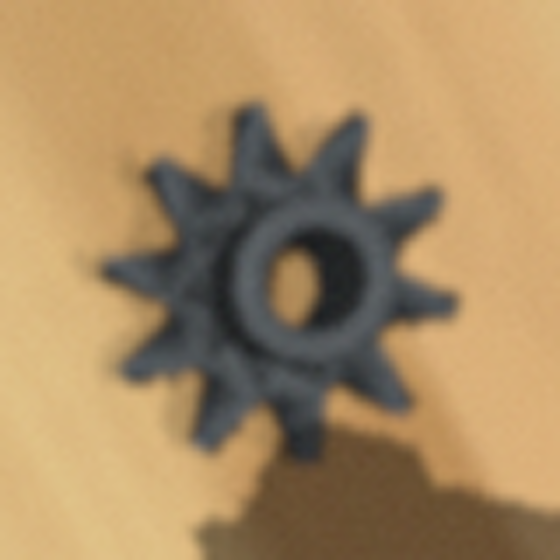

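View pics/blue_c.png

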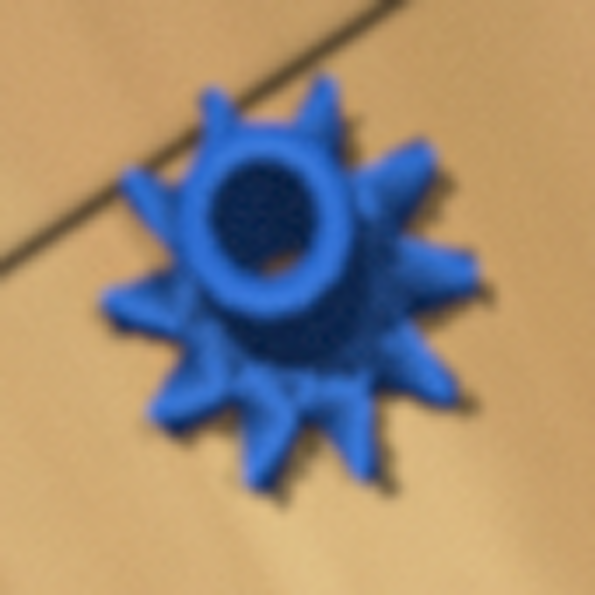

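View pics/dark_m.png

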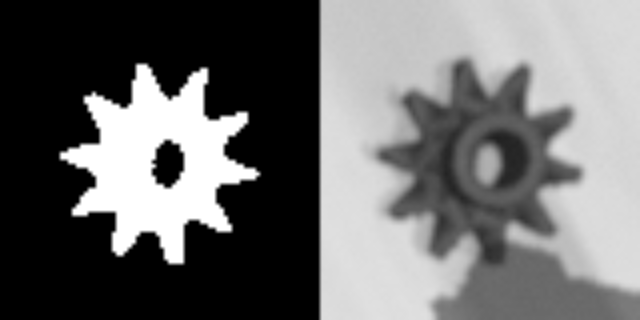

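```bash
cat >> h.py <<'E'
def gearmask(im,name,box):
    p=im['pixels']; hsv=cv2.cvtColor(p,cv2.COLOR_RGB2HSV)
    m=cv2.inRange(hsv,(100,100,20),(125,255,255)) if name=='blue' else cv2.inRange(p,(0,0,0),(105,105,105))&cv2.inRange(hsv,(0,0,0),(180,90,255))
    k=np.zeros_like(m); x0,y0,x1,y1=box; k[y0:y1,x0:x1]=m[y0:y1,x0:x1]; return k
def tipcircle(im,k,z):
    cs,_=cv2.findContours(k,cv2.RETR_EXTERNAL,cv2.CHAIN_APPROX_NONE); c=max(cs,key=cv2.contourArea)
    w=np.array([ray(im,q[0][0],q[0][1],z)[:2] for q in c],np.float32)*1000
    return cv2.minEnclosingCircle(w)
E
python3 - <<'E'
from h import *
im=snap('wrist')
for n,box,hub in [('blue',(245,0,330,85),(283.1,31)),('dark',(330,80,410,160),(374.6,120.4))]:
    k=gearmask(im,n,box); tc=tipcircle(im,k,.012); h=ray(im,*hub,.046)
    print(n,np.round(tc[0],1),round(tc[1],1),'hub',h.round(4))
    for c in (h[:2],np.array(tc[0])/1000): print(toothphase(im,k,c,10,.012,.022,.028))
E
```

```text
blue [524.2 397.5] 29.7 hub [0.5249 0.3971 0.046 ]
(np.float64(10.863994760774506), np.float64(0.5986813949028241))
(np.float64(10.876024078459341), np.float64(0.6189839910398814))
dark [562.5 276.9] 28.7 hub [0.562  0.2762 0.046 ]
(np.float64(35.13773018779135), np.float64(0.7373669646606107))
(np.float64(35.07966212363805), np.float64(0.7572881366330161))
```

>>> apply_moves([
  [9,3.9,-8,0,0,0],
  [9,3.9,-12,0,0,0],
  [9,3.9,-12,0,0,0],
  [9,3.9,-12,0,0,0],
  [9,3.9,-12,0,0,0],
])

```text
clock: 14.88
eef_pos: [0.5627, 0.2767, 0.0673]
tool_rot: [[0.859, -0.511, -0.006], [-0.511, -0.859, -0.002], [-0.004, 0.005, -1.0]]
contact_force: [-1.3, -0.9, -0.6]
opening: 0.0563
```

Run:
```python
from h import *
im=snap('wrist','w10.png'); s=get_state(); print(s['eef_pos'],s['opening'],s['joint_positions'].round(2))
```

```text
[0.56193699 0.27703451 0.06991275] 0.05661802872552973 [-0.12  0.56 -0.59  1.8   0.38  0.9  -1.41]
```

View pics/w10.png

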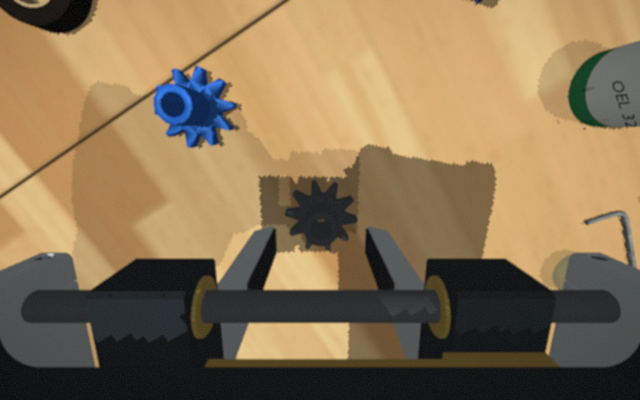

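>>> apply_moves([
  [0,0,-3,0,0,0],
  [0,0,-5,0,0,0],
  [0,0,-5,0,0,0],
  [0,0,-5,0,0,0],
])

```text
clock: 15.27
eef_pos: [0.5622, 0.2776, 0.024]
tool_rot: [[0.86, -0.51, -0.0], [-0.51, -0.86, -0.0], [-0.0, 0.0, -1.0]]
contact_force: [-0.4, -0.1, 0.3]
opening: 0.0564
```

>>> apply_moves([
  [0,0,0,0,0,0],
  [0,0,0,0,0,0],
  [0,0,0,0,0,0],
  [0,0,0,0,0,0],
  [0,0,0,0,0,0],
  [0,0,0,0,0,0],
], fingers=0, force=40)

```text
clock: 15.77
eef_pos: [0.5629, 0.2781, 0.0236]
tool_rot: [[0.86, -0.51, 0.001], [-0.51, -0.86, 0.0], [0.001, -0.001, -1.0]]
contact_force: [0.3, -1.3, 6.5]
opening: 0.0256
```

>>> apply_moves([
  [0,0,4,0,0,0],
  [0,0,8,0,0,0],
  [0,0,12,0,0,0],
  [-8.8,-37.3,17.5,0,0,0],
  [-8.8,-37.3,17.5,0,0,0],
  [-8.8,-37.3,17.5,0,0,0],
  [-8.8,-37.3,17.5,0,0,0],
  [-8.8,-37.3,17.5,0,0,0],
  [-8.8,-37.3,17.5,0,0,0],
  [-8.8,-37.3,17.5,0,0,0],
  [-8.8,-37.3,17.5,0,0,0],
  [-8.8,-37.3,17.5,0,0,0],
])

```text
clock: 16.77
eef_pos: [0.4761, -0.085, 0.1967]
tool_rot: [[0.86, -0.51, 0.0], [-0.51, -0.86, -0.0], [0.0, 0.0, -1.0]]
contact_force: [2.0, -0.7, -1.8]
opening: 0.0256
```

>>> apply_moves([
  [0,0,0,0,0,0],
  [0,0,0,0,0,0],
  [0,0,0,0,0,0],
  [0,0,0,0,0,0],
])

```text
clock: 17.1
eef_pos: [0.4773, -0.0821, 0.1961]
tool_rot: [[0.861, -0.509, -0.0], [-0.509, -0.861, 0.0], [-0.0, -0.0, -1.0]]
contact_force: [-0.6, -0.2, -2.0]
opening: 0.0256
```

Run:
```python
from h import *
im=snap('wrist','w11.png'); s=get_state(); print(s['eef_pos'],s['opening'],s['joint_positions'].round(2))
x=cv2.imread('pics/w11.png'); c=proj(im,[.5191,-.0235,.02]); u,v=int(c[0]),int(c[1]); print(u,v)
y0=max(0,v-70);x0=u-90
cv2.imwrite('pics/w11c.png',cv2.resize(x[y0:v+70,x0:u+90],None,fx=4.2,fy=4.2,interpolation=cv2.INTER_CUBIC)[:600,:800]); print(x0,y0)
```

```text
[ 0.4773228  -0.08196504  0.19606275] 0.025361713132909504 [ 0.54  0.16 -0.56  2.    0.1   1.   -0.59]
325 127
235 57
```

View pics/w11.png

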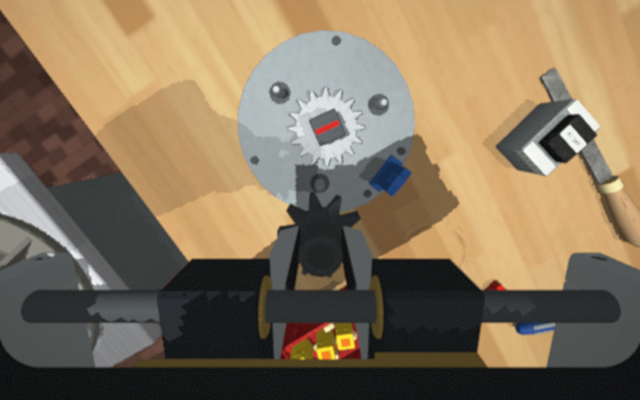

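View pics/w11c.png

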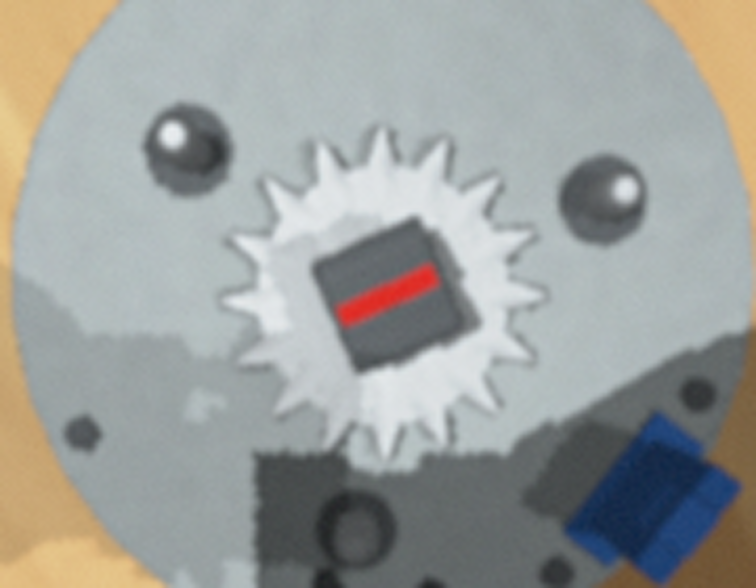

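Run:
```python
from h import *
im=snap('wrist'); p=im['pixels']; hsv=cv2.cvtColor(p,cv2.COLOR_RGB2HSV)
# stud dark discs
for n,(u,v) in {'s1':(280,93),'s3':(378,104),'s2':(319.5,184)}.items():
    u,v=235+{'s1':190,'s3':603,'s2':356}[n]/4.2,57+{'s1':150,'s3':199,'s2':530}[n]/4.2
    print(n,ray(im,u,v,.036).round(4))
red=cv2.inRange(hsv,(0,120,100),(4,255,255))|cv2.inRange(hsv,(172,120,100),(180,255,255))
m=red.copy(); m[:105]=0;m[150:]=0;m[:,:300]=0;m[:,355:]=0
ys,xs=np.nonzero(m); w=np.array([ray(im,x,y,.076)[:2] for x,y in zip(xs,ys)]); l=cv2.fitLine((w*1000).astype(np.float32),cv2.DIST_L2,0,.01,.01).ravel()
print('stripe',w.mean(0),np.degrees(np.arctan2(l[1],l[0])))
V=hsv[...,2]; c=(.5191,-.0235)
print([int(V[int(v),int(u)]) for u,v in [proj(im,[.5191+.036*np.cos(a),-.0235+.036*np.sin(a),.026]) for a in np.radians(range(0,360,10))]])
th=np.radians(np.arange(0,360,.5)); 
# brightness harmonic restricted to lit half: image up side
for lo,hi in [(0,360),(-30,150),(0,180),(-60,120),(0,90),(90,180)]:
    F=0
    for r in np.linspace(.039,.043,5):
        a=np.radians(np.arange(lo,hi,.25)); val=np.array([cv2.getRectSubPix(V,(1,1),tuple(map(float,proj(im,[c[0]+r*np.cos(t),c[1]+r*np.sin(t),.025]))))[0,0] for t in a],float)
        # local detrend
        k=90; val-=np.convolve(np.pad(val,k//2,mode='edge'),np.ones(k)/k,'same')[k//2:-(k//2)]
        F+=(val*np.exp(16j*a)).sum()
    print(lo,hi,np.degrees(np.angle(F))/16%22.5,abs(F))
```

```text
s1 [0.495  0.0328 0.036 ]
s3 [ 0.58   -0.0312  0.036 ]
s2 [ 0.4815 -0.0731  0.036 ]
stripe [ 0.51922837 -0.02344662] -6.5966296
[171, 173, 165, 165, 224, 177, 225, 169, 210, 161, 164, 222, 168, 230, 178, 227, 178, 176, 135, 159, 190, 166, 202, 170, 224, 164, 199, 169, 170, 193, 170, 223, 183, 220, 190, 204]
0 360 10.82280911267147 9321.156274625455
-30 150 13.516939201870585 3635.48553898351
0 180 14.401462220737704 5906.865760006845
-60 120 13.079950880124455 2565.424951190484
0 90 16.93870557727016 2377.8694953421327
90 180 13.764403614087612 3569.217336539164
```

Run:
```python
from h import *
im=snap('wrist')
T=[(382,128),(438,142),(497,178),(535,232),(548,293),(535,360),(498,407),(445,445),(388,458),(322,142),(268,180),(228,240),(222,300),(240,360),(278,412),(333,447)]
W=np.array([ray(im,235+x/4.2,57+y/4.2,.022)[:2] for x,y in T])
A=np.c_[2*W,np.ones(16)]; s=np.linalg.lstsq(A,(W**2).sum(1),rcond=None)[0]; print(s[:2],np.sqrt(s[2]+s[0]**2+s[1]**2))
for c in (s[:2],np.array([.5191,-.0235])):
    a=np.degrees(np.arctan2(W[:,1]-c[1],W[:,0]-c[0])); print(np.sort(a%22.5).round(1), np.degrees(np.angle(np.exp(16j*np.radians(a)).mean()))/16%22.5)
```

```text
[ 0.51966859 -0.02397455] 0.0435913560652912
[14.7 14.8 15.  15.  15.  15.2 15.2 15.6 15.7 15.7 15.9 16.  16.4 17.3
 17.5 17.8] 15.790379447354724
[13.9 14.4 14.7 14.7 14.8 15.2 15.2 15.4 15.8 15.8 16.5 16.8 16.8 17.
 17.2 18.5] 15.790090585422796
```

Run:
```python
from h import *
im=snap('wrist'); s=get_state(); z=s['eef_pos'][2]-.0236+.013
p=cv2.cvtColor(im['pixels'],cv2.COLOR_RGB2BGR)
cv2.imwrite('pics/g12.png',cv2.resize(p[170:300,250:400],None,fx=5,fy=4.5,interpolation=cv2.INTER_CUBIC))
yaw=np.arctan2(s['tool_rot'][1][0],s['tool_rot'][0][0]); print(np.degrees(yaw),s['eef_pos'])
off=np.array([-.0009,-.0015]); c=s['eef_pos'][:2]+off
for k in range(10):
    a=np.radians(35.1+36*k); u,v=proj(im,[c[0]+.0295*np.cos(a),c[1]+.0295*np.sin(a),z]); print(round((u-250)*5),round((v-170)*4.5),end=' | ')
```

```text
-30.559222032768286 [ 0.4773161  -0.08229071  0.19605656]
448 131 | 308 117 | 188 178 | 135 286 | 166 398 | 266 472 | 397 484 | 513 430 | 572 327 | 549 213 |
```

View pics/g12.png

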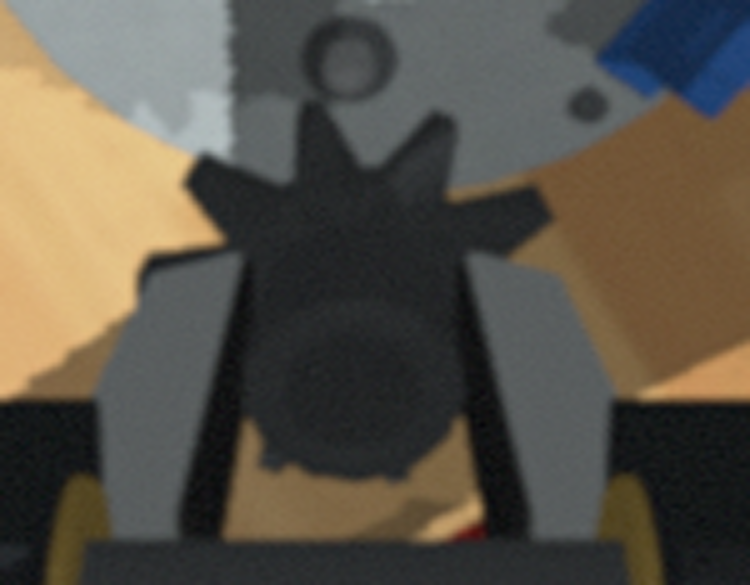

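>>> apply_moves([
  [10.8,5.1,0,0,0,0.18],
  [10.8,5.1,0,0,0,0.18],
  [10.8,5.1,0,0,0,0.18],
  [10.8,5.1,-4,0,0,0.18],
  [10.8,5.1,-8,0,0,0.18],
  [10.8,5.1,-11,0,0,0.18],
  [10.8,5.1,-11,0,0,0.18],
  [10.8,5.1,-11,0,0,0.18],
  [10.8,5.1,-11,0,0,0.18],
])

```text
clock: 18.05
eef_pos: [0.5863, -0.0317, 0.088]
tool_rot: [[0.938, -0.347, 0.002], [-0.347, -0.938, 0.0], [0.001, -0.001, -1.0]]
contact_force: [0.4, -0.1, -1.6]
opening: 0.0255
```

Run:
```python
from h import *
im=snap('wrist','w13.png'); s=get_state(); print(s['eef_pos'],s['opening'],np.degrees(np.arctan2(s['tool_rot'][1][0],s['tool_rot'][0][0])),s['contact_force'])
im=snap('scene'); p=cv2.cvtColor(im['pixels'],cv2.COLOR_RGB2BGR)
cv2.imwrite('pics/s13.png',cv2.resize(p[150:250,280:400],None,fx=6,fy=6,interpolation=cv2.INTER_CUBIC))
```

```text
[ 0.58662716 -0.03193536  0.08856939] 0.025567316422280228 -20.335021172414084 [-0.21079352 -0.21287198 -0.42359416]
```

View pics/w13.png

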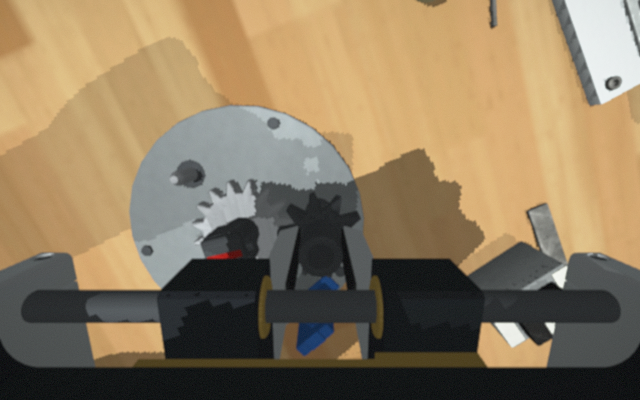

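View pics/s13.png

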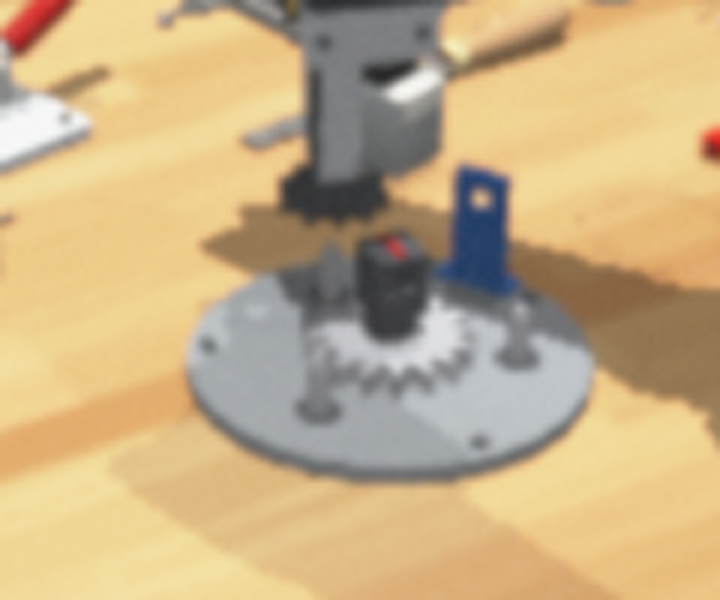

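>>> apply_moves([
  [-0.2,0.1,-1,0,0,0],
  [-0.2,0.1,-2,0,0,0],
  [-0.2,0.1,-2.4,0,0,0],
  [-0.2,0.1,-2.8,0,0,0],
  [-0.2,0.1,-2.8,0,0,0],
])

```text
clock: 18.57
eef_pos: [0.5829, -0.0312, 0.0574]
tool_rot: [[0.938, -0.348, -0.001], [-0.348, -0.938, 0.0], [-0.001, 0.0, -1.0]]
contact_force: [0.6, 0.1, -2.4]
opening: 0.0254
```

>>> apply_moves([
  [0.1,0,-0.4,0,0,0],
  [0.1,0,-0.8,0,0,0],
  [0.1,0,-1.0,0,0,0],
  [0.1,0,-1.2,0,0,0],
])

```text
clock: 18.9
eef_pos: [0.5841, -0.0313, 0.0459]
tool_rot: [[0.938, -0.348, -0.0], [-0.348, -0.938, 0.0], [-0.0, 0.0, -1.0]]
contact_force: [1.0, 0.7, -2.6]
opening: 0.026
```

>>> apply_moves([
  [0,0,-0.4,0,0,0],
  [0,0,-0.7,0,0,0],
  [0,0,-0.9,0,0,0],
  [0,0,-1.1,0,0,0],
  [0,0,-1.1,0,0,0],
])

```text
clock: 19.32
eef_pos: [0.5843, -0.0312, 0.0355]
tool_rot: [[0.938, -0.348, -0.0], [-0.348, -0.938, -0.0], [0.0, 0.0, -1.0]]
contact_force: [-2.7, -0.7, 5.7]
opening: 0.0259
```

Force now pushes up at z 0.0355, so the gear is home. Press 1–2 mm more to be sure, then release.

>>> apply_moves([
  [0,0,-0.1,0,0,0],
  [0,0,-0.2,0,0,0],
  [0,0,-0.2,0,0,0],
])

```text
clock: 19.57
eef_pos: [0.5846, -0.0311, 0.0352]
tool_rot: [[0.938, -0.348, 0.001], [-0.348, -0.938, -0.001], [0.001, 0.001, -1.0]]
contact_force: [-11.5, -0.2, 34.0]
opening: 0.0258
```

>>> apply_moves([
  [0,0,0,0,0,0],
  [0,0,0,0,0,0],
  [0,0,0,0,0,0],
  [0,0,0.4,0,0,0],
  [0,0,5,0,0,0],
  [0,0,9,0,0,0],
  [0,0,13,0,0,0],
  [0,0,13,0,0,0],
], fingers=0.45)

```text
clock: 20.23
eef_pos: [0.5877, -0.0306, 0.171]
tool_rot: [[0.938, -0.347, 0.009], [-0.347, -0.938, -0.0], [0.009, -0.003, -1.0]]
contact_force: [0.1, -0.6, 0.0]
opening: 0.0425
```

Run:
```python
from h import *
im=snap('wrist','w14.png'); s=get_state(); print(s['eef_pos'],s['opening'])
im=snap('scene'); p=cv2.cvtColor(im['pixels'],cv2.COLOR_RGB2BGR)
cv2.imwrite('pics/s14.png',cv2.resize(p[150:250,280:400],None,fx=6,fy=6,interpolation=cv2.INTER_CUBIC))
```

```text
[ 0.5865942  -0.03108207  0.16781488] 0.04249977508693391
```

View pics/s14.png

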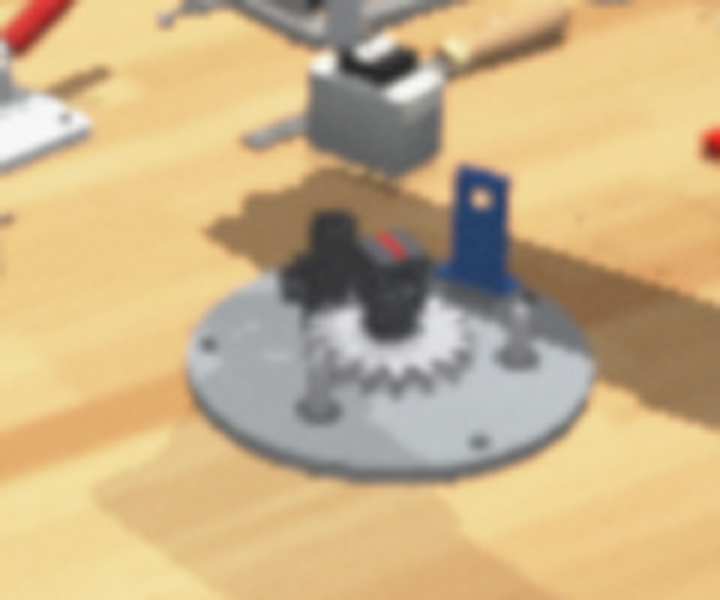

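View pics/w14.png

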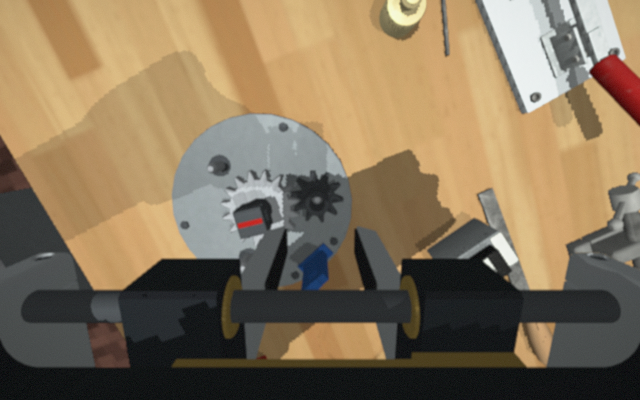

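>>> apply_moves([
  [-8.7,34,2,0,0,0],
  [-8.7,34,2,0,0,0],
  [-8.7,34,2,0,0,0],
  [-8.7,34,2,0,0,0],
  [-8.7,34,2,0,0,0],
  [-8.7,34,2,0,0,0],
  [-8.7,34,2,0,0,0],
  [-8.7,34,2,0,0,0],
  [-8.7,34,2,0,0,0],
  [-8.7,34,2,0,0,0],
  [-8.7,34,2,0,0,0],
  [-8.7,34,2,0,0,0],
], fingers=0.6)

```text
clock: 21.33
eef_pos: [0.497, 0.3077, 0.182]
tool_rot: [[0.938, -0.348, -0.002], [-0.348, -0.938, -0.001], [-0.001, 0.002, -1.0]]
contact_force: [-0.1, -0.6, 0.2]
opening: 0.0565
```

Run:
```python
from h import *
im=snap('wrist','w15.png'); s=get_state(); print(s['eef_pos'],s['opening'],s['joint_positions'].round(2))
k=gearmask(im,'blue',(0,0,640,225))
cs,_=cv2.findContours(k,cv2.RETR_EXTERNAL,cv2.CHAIN_APPROX_NONE); c=max(cs,key=cv2.contourArea); print(cv2.boundingRect(c))
k2=np.zeros_like(k); cv2.drawContours(k2,[c],-1,255,-1); k2&=k
tc=tipcircle(im,k2,.012); print(tc, toothphase(im,k2,np.array(tc[0])/1000,10,.012,.022,.028))
x,y,w,h=cv2.boundingRect(c); print(x-8,y-8)
cv2.imwrite('pics/b15.png',cv2.resize(cv2.cvtColor(im['pixels'],cv2.COLOR_RGB2BGR)[max(0,y-8):y+h+8,x-8:x+w+8],None,fx=7,fy=7,interpolation=cv2.INTER_CUBIC))
```

```text
[0.49736427 0.30733134 0.18226053] 0.05613216441808375 [-0.1   0.38 -0.7   1.8   0.28  1.06 -1.27]
(472, 0, 168, 74)
((792.740478515625, 406.04583740234375), 86.99322509765625) (np.float64(18.433151615183352), np.float64(0.05571609369095421))
464 -8
```

View pics/b15.png

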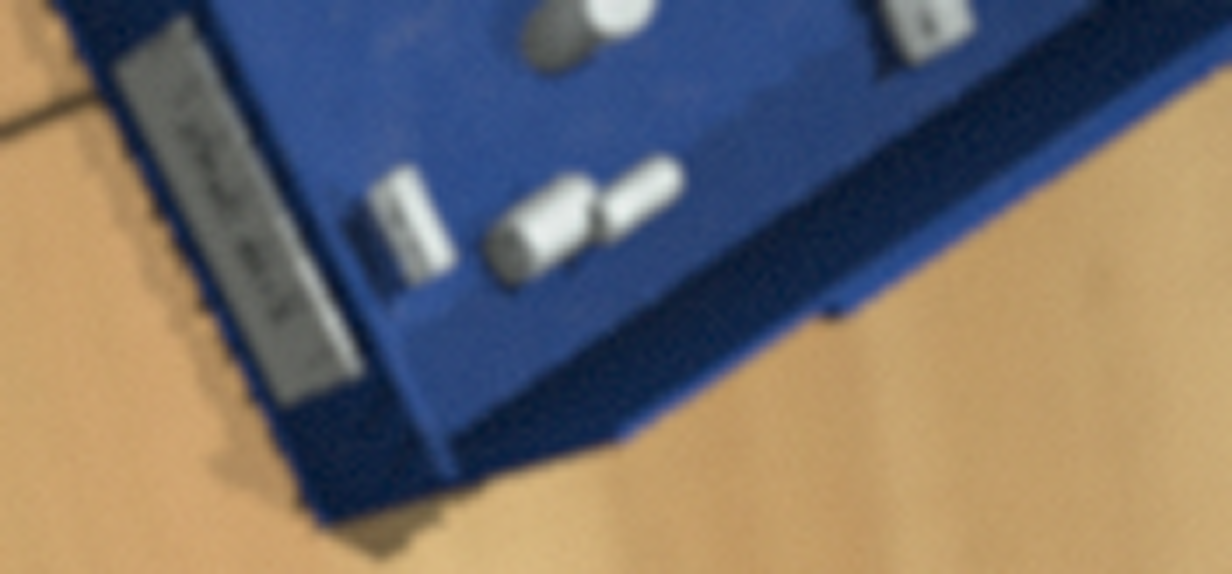

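View pics/w15.png

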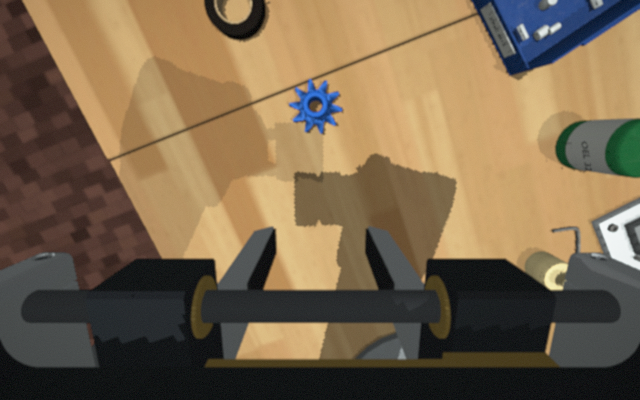

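Run:
```python
from h import *
im=snap('wrist'); box=(280,70,352,142)
k=gearmask(im,'blue',box)
tc=tipcircle(im,k,.012); c=np.array(tc[0])/1000; print(c.round(4),tc[1], toothphase(im,k,c,10,.012,.022,.028),'mid',toothphase(im,k,c,10,.007,.022,.028))
# hub ring via HoughCircles-free: brightness
print('hub guess',ray(im,316.5,105,.046).round(4))
cv2.imwrite('pics/b16.png',cv2.resize(cv2.cvtColor(im['pixels'],cv2.COLOR_RGB2BGR)[70:142,280:352],None,fx=8,fy=8,interpolation=cv2.INTER_CUBIC))
```

```text
[0.5246 0.3982] 28.883302688598633 (np.float64(11.239045330565407), np.float64(0.7629123943696006)) mid (np.float64(11.34232299341518), np.float64(0.7657197458336592))
hub guess [0.5261 0.396  0.046 ]
```

View pics/b16.png

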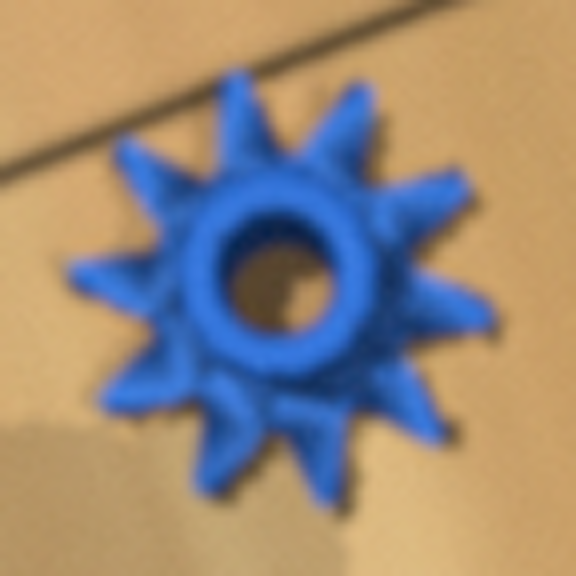

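>>> apply_moves([
  [2.7,9.1,-7,0,0,0],
  [2.7,9.1,-11,0,0,0],
  [2.7,9.1,-11.2,0,0,0],
  [2.7,9.1,-11.2,0,0,0],
  [2.7,9.1,-11.2,0,0,0],
])

```text
clock: 21.85
eef_pos: [0.5227, 0.3997, 0.0663]
tool_rot: [[0.938, -0.347, -0.005], [-0.347, -0.938, -0.002], [-0.004, 0.004, -1.0]]
contact_force: [-1.4, -0.9, 0.4]
opening: 0.0562
```

Run:
```python
from h import *
im=snap('wrist','w17.png'); s=get_state(); print(s['eef_pos'],proj(im,[.5247,.398,.046]))
```

```text
[0.52330573 0.39897961 0.06875641] (np.float64(324.28540204415066), np.float64(231.97139983064903))
```

View pics/w17.png

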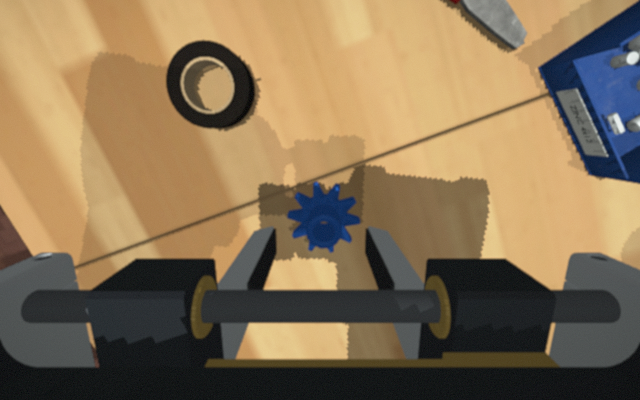

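Blue hub at (324,232), as predicted. Descend and grip.

>>> apply_moves([
  [0.1,-0.1,-3,0,0,0],
  [0.1,-0.1,-4.7,0,0,0],
  [0.1,-0.1,-4.7,0,0,0],
  [0.1,-0.1,-4.7,0,0,0],
])

```text
clock: 22.23
eef_pos: [0.5259, 0.3975, 0.0254]
tool_rot: [[0.937, -0.349, 0.0], [-0.349, -0.937, -0.0], [0.0, 0.0, -1.0]]
contact_force: [-0.2, 0.4, 0.2]
opening: 0.0562
```

>>> apply_moves([
  [0,0,0,0,0,0],
  [0,0,0,0,0,0],
  [0,0,0,0,0,0],
  [0,0,0,0,0,0],
  [0,0,0,0,0,0],
  [0,0,0,0,0,0],
  [0,0,0,0,0,0],
], fingers=0, force=40)

```text
clock: 22.82
eef_pos: [0.5254, 0.3989, 0.0248]
tool_rot: [[0.938, -0.348, 0.001], [-0.348, -0.938, 0.0], [0.0, -0.0, -1.0]]
contact_force: [-0.9, -1.7, 7.0]
opening: 0.0258
```

>>> apply_moves([
  [0,0,4,0,0,0],
  [0,0,8,0,0,0],
  [0,-3,12,0,0,0],
  [-3.5,-48.9,17.5,0,0,0],
  [-3.5,-48.9,17.5,0,0,0],
  [-3.5,-48.9,17.5,0,0,0],
  [-3.5,-48.9,17.5,0,0,0],
  [-3.5,-48.9,17.5,0,0,0],
  [-3.5,-48.9,17.5,0,0,0],
  [-3.5,-48.9,17.5,0,0,0],
  [-3.5,-48.9,17.5,0,0,0],
  [-3.5,-48.9,17.5,0,0,0],
])

```text
clock: 23.82
eef_pos: [0.4965, 0.0011, 0.1872]
tool_rot: [[0.938, -0.347, 0.0], [-0.347, -0.938, -0.0], [0.0, 0.0, -1.0]]
contact_force: [1.3, -0.1, -2.1]
opening: 0.026
```

>>> apply_moves([
  [0,-12,0,0,0,0],
  [0,-12,0,0,0,0],
  [0,-12,0,0,0,0],
  [0,-12,0,0,0,0],
  [0,-12,0,0,0,0],
  [0,-12,0,0,0,0],
])

```text
clock: 24.32
eef_pos: [0.4971, -0.1165, 0.1868]
tool_rot: [[0.938, -0.348, -0.0], [-0.348, -0.938, 0.0], [-0.0, -0.0, -1.0]]
contact_force: [-0.3, 0.8, -2.0]
opening: 0.0255
```

Run:
```python
from h import *
im=snap('wrist','w18.png'); s=get_state(); print(s['eef_pos'],s['opening'])
```

```text
[ 0.49724069 -0.11584178  0.18681553] 0.025239015412321417
```

View pics/w18.png

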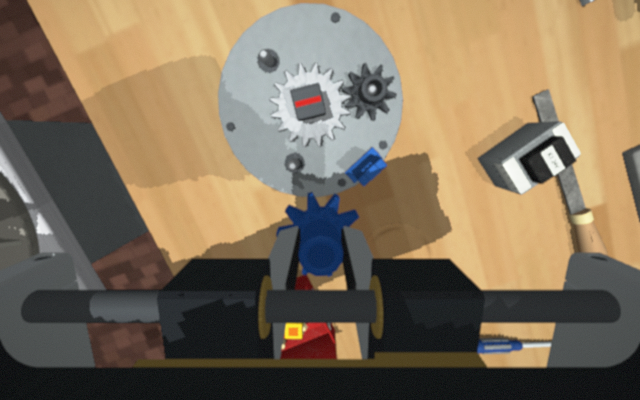

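```bash
cat >> h.py <<'E'
def stripe(im,w=28):
    p=im['pixels']; hsv=cv2.cvtColor(p,cv2.COLOR_RGB2HSV)
    red=cv2.inRange(hsv,(0,120,80),(4,255,255))|cv2.inRange(hsv,(172,120,80),(180,255,255))
    u,v=map(int,proj(im,[.5191,-.0235,.076])); m=np.zeros_like(red); m[max(0,v-w):v+w,u-w:u+w]=red[max(0,v-w):v+w,u-w:u+w]
    ys,xs=np.nonzero(m); W=np.array([ray(im,x,y,.076)[:2] for x,y in zip(xs,ys)]); l=cv2.fitLine((W*1000).astype(np.float32),cv2.DIST_L2,0,.01,.01).ravel()
    return W.mean(0),np.degrees(np.arctan2(l[1],l[0]))%180,len(W)
E
python3 - <<'E'
from h import *
im=snap('wrist'); print(stripe(im))
p=cv2.cvtColor(im['pixels'],cv2.COLOR_RGB2BGR)
u,v=map(int,proj(im,[.5191,-.0235,.02])); print(u,v)
x0,y0=u-60,max(0,v-60)
cv2.imwrite('pics/u18.png',cv2.resize(p[y0:v+60,x0:u+110],None,fx=4.7,fy=4.7,interpolation=cv2.INTER_CUBIC)); print(x0,y0)
s=get_state(); cv2.imwrite('pics/g18.png',cv2.resize(p[170:300,250:400],None,fx=5,fy=4.5,interpolation=cv2.INTER_CUBIC))
z=s['eef_pos'][2]-.0248+.013
c=s['eef_pos'][:2]+np.array([-.0003,-.0008])
for k in range(10):
    a=np.radians(11.2+36*k); uu,vv=proj(im,[c[0]+.0295*np.cos(a),c[1]+.0295*np.sin(a),z]); print(round((uu-250)*5),round((vv-170)*4.5),end=' | ')
E
```

```text
(array([ 0.51904031, -0.02341515]), np.float32(173.48853), 163)
309 106
249 46
544 197 | 440 118 | 300 108 | 183 172 | 134 282 | 170 392 | 272 464 | 403 472 | 516 415 | 571 311 |
```

View pics/u18.png

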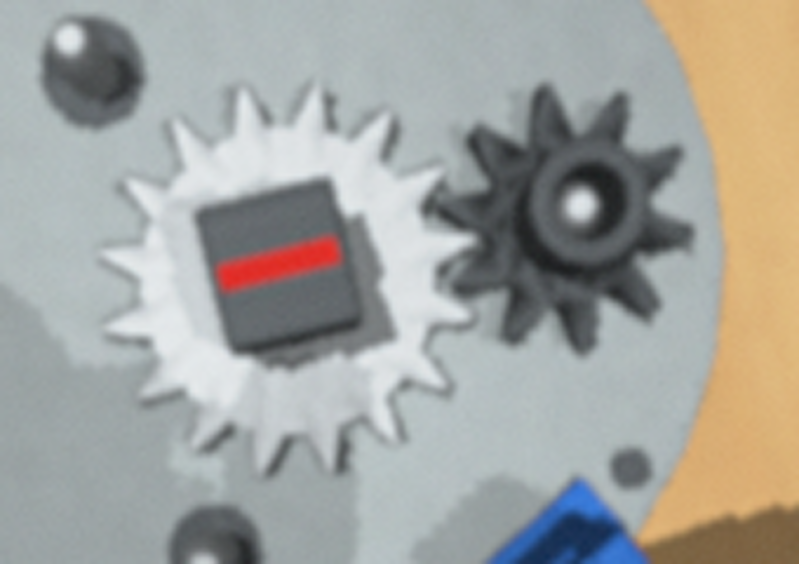

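View pics/g18.png

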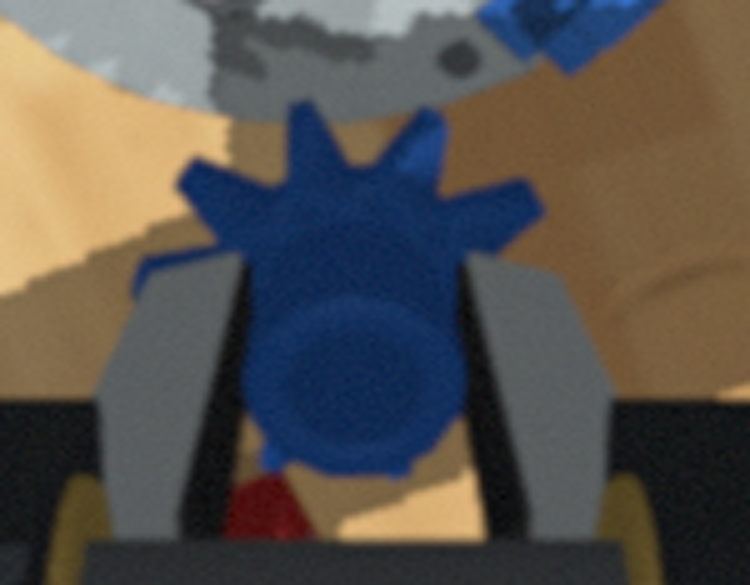

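>>> apply_moves([
  [-0.3,15.4,0,0,0,-0.235],
  [-0.3,15.4,0,0,0,-0.235],
  [-0.3,15.4,0,0,0,-0.235],
  [-0.3,15.4,0,0,0,-0.235],
  [-0.3,15.4,-3,0,0,-0.235],
  [-0.3,15.4,-7,0,0,-0.235],
  [-0.3,15.4,-9.9,0,0,-0.235],
  [-0.3,15.4,-9.9,0,0,-0.235],
  [-0.3,15.4,-9.9,0,0,-0.235],
  [-0.3,15.4,-9.9,0,0,-0.235],
])

```text
clock: 25.25
eef_pos: [0.495, 0.0379, 0.0894]
tool_rot: [[0.832, -0.555, 0.001], [-0.555, -0.832, 0.0], [0.001, -0.001, -1.0]]
contact_force: [0.8, -0.3, -2.0]
opening: 0.0257
```

Run:
```python
from h import *
im=snap('wrist','w19.png'); s=get_state(); print(s['eef_pos'],s['opening'],np.degrees(np.arctan2(s['tool_rot'][1][0],s['tool_rot'][0][0])))
```

```text
[0.49541745 0.03766283 0.08977814] 0.025535174102313395 -33.78010939489691
```

View pics/w19.png

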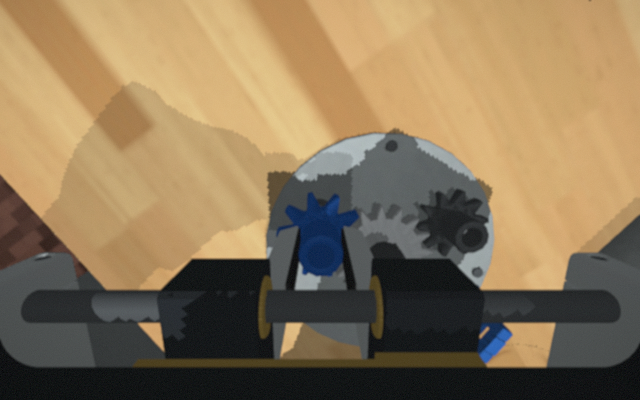

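>>> apply_moves([
  [-0.1,0,-1,0,0,0],
  [-0.1,0,-2,0,0,0],
  [-0.1,0,-2.5,0,0,0],
  [-0.1,0,-2.8,0,0,0],
  [-0.1,0,-2.8,0,0,0],
])

```text
clock: 25.72
eef_pos: [0.493, 0.0371, 0.0592]
tool_rot: [[0.831, -0.556, -0.001], [-0.556, -0.831, 0.0], [-0.001, 0.0, -1.0]]
contact_force: [0.3, -0.2, -2.6]
opening: 0.0254
```

>>> apply_moves([
  [0,0,-0.4,0,0,0],
  [0,0,-0.8,0,0,0],
  [0,0,-1.0,0,0,0],
  [0,0,-1.3,0,0,0],
  [0,0,-1.3,0,0,0],
])

```text
clock: 26.13
eef_pos: [0.4931, 0.0371, 0.0464]
tool_rot: [[0.831, -0.556, -0.0], [-0.556, -0.831, 0.0], [-0.0, 0.0, -1.0]]
contact_force: [0.3, 0.7, -2.5]
opening: 0.0254
```

>>> apply_moves([
  [0,0,-0.4,0,0,0],
  [0,0,-0.7,0,0,0],
  [0,0,-0.9,0,0,0],
  [0,0,-1.1,0,0,0],
  [0,0,-1.1,0,0,0],
])

```text
clock: 26.55
eef_pos: [0.4933, 0.0375, 0.0365]
tool_rot: [[0.831, -0.556, 0.0], [-0.556, -0.831, -0.0], [0.0, 0.0, -1.0]]
contact_force: [-6.5, 1.2, 18.6]
opening: 0.0251
```

Home (z 0.0365, upward force 19 N). Release and lift.

>>> apply_moves([
  [0,0,0,0,0,0],
  [0,0,0,0,0,0],
  [0,0,0,0,0,0],
  [0,0,0.4,0,0,0],
  [0,0,5,0,0,0],
  [0,0,9,0,0,0],
  [-3,-5,14,0,0,-0.35],
  [-3,-12,14,0,0,-0.58],
  [-3,-12,14,0,0,-0.58],
  [-3,-12,14,0,0,-0.58],
  [-3,-12,14,0,0,-0.58],
  [-3,-12,14,0,0,-0.58],
], fingers=0.45)

```text
clock: 27.55
eef_pos: [0.4631, -0.0841, 0.1765]
tool_rot: [[0.384, -0.923, 0.001], [-0.923, -0.384, -0.0], [0.001, -0.001, -1.0]]
contact_force: [0.3, 0.6, -0.6]
opening: 0.0423
```

Run:
```python
from h import *
im=snap('wrist','w20.png'); s=get_state(); print(s['eef_pos'],s['opening'],np.degrees(np.arctan2(s['tool_rot'][1][0],s['tool_rot'][0][0])),s['joint_positions'].round(2))
print(stripe(im))
im=snap('scene'); p=cv2.cvtColor(im['pixels'],cv2.COLOR_RGB2BGR)
cv2.imwrite('pics/s20.png',cv2.resize(p[150:250,280:400],None,fx=6,fy=6,interpolation=cv2.INTER_CUBIC))
```

```text
[ 0.4632287  -0.08306569  0.17617459] 0.04228905566211411 -66.9904013182785 [ 0.49  0.16 -0.49  2.06  0.09  0.95 -1.22]
(array([ 0.51927771, -0.02351898]), np.float32(173.63905), 166)
```

View pics/w20.png

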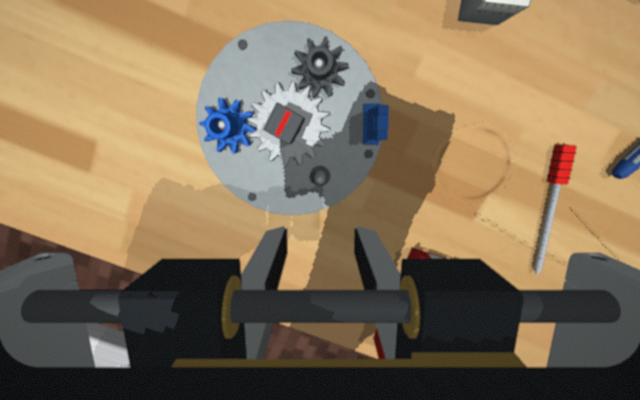

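View pics/s20.png

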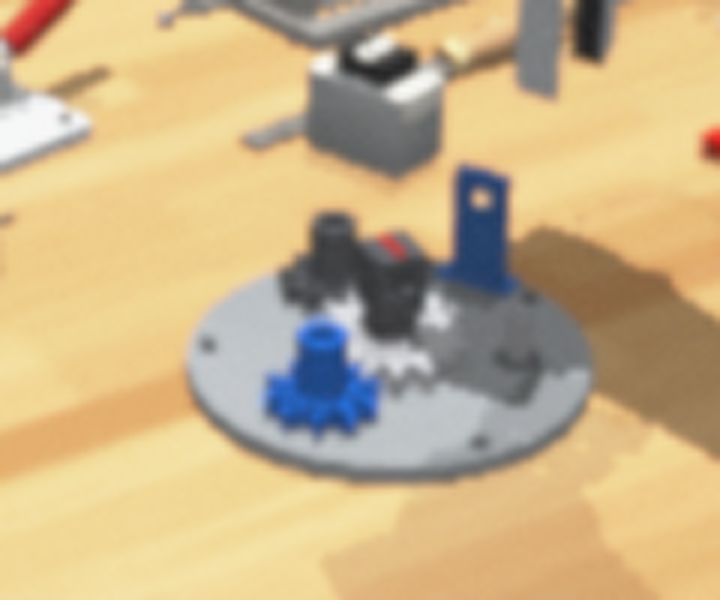

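>>> apply_moves([
  [5.6,6,0,0,0,1.3],
  [5.6,6,0,0,0,1.3],
  [5.6,6,0,0,0,1.3],
  [5.6,6,0,0,0,1.3],
  [5.6,6,0,0,0,1.3],
  [5.6,6,0,0,0,1.3],
  [5.6,6,0,0,0,1.3],
  [5.6,6,0,0,0,1.3],
  [5.6,6,0,0,0,1.3],
  [5.6,6,0,0,0,1.3],
  [5.6,6,0,0,0,1.3],
  [5.6,6,0,0,0,1.3],
], fingers=0.5)

```text
clock: 28.65
eef_pos: [0.5191, -0.022, 0.1756]
tool_rot: [[0.991, 0.137, -0.001], [0.137, -0.991, 0.001], [-0.001, -0.001, -1.0]]
contact_force: [-0.6, 0.3, 1.0]
opening: 0.0471
```

>>> apply_moves([
  [0,0,0,0,0,1.3],
  [0,0,0,0,0,1.3],
  [0,0,0,0,0,1.3],
  [0,0,0,0,0,1.3],
  [0,0,0,0,0,1.3],
  [0,0,0,0,0,1.3],
  [0,0,0,0,0,1.3],
  [0,0,0,0,0,1.3],
  [0,0,-3,0,0,1.3],
  [0,0,-6,0,0,1.3],
  [0,0,-6,0,0,1.3],
  [0,0,-6,0,0,1.3],
])

```text
clock: 29.65
eef_pos: [0.5182, -0.0221, 0.1143]
tool_rot: [[0.137, 0.991, -0.003], [0.991, -0.137, 0.001], [0.001, -0.003, -1.0]]
contact_force: [0.9, 0.0, 0.2]
opening: 0.0468
```

Run:
```python
from h import *
im=snap('wrist','w21.png'); s=get_state(); print(s['eef_pos'],s['opening'],np.degrees(np.arctan2(s['tool_rot'][1][0],s['tool_rot'][0][0])),s['joint_positions'].round(2))
print(proj(im,[.5191,-.0235,.076]))
```

```text
[ 0.51901711 -0.02214614  0.11543807] 0.04726688326852436 81.90454674017265 [ 0.69  0.43 -0.93  1.99  0.43  0.93  0.96]
(np.float64(317.96592948259274), np.float64(223.8481150840879))
```

View pics/w21.png

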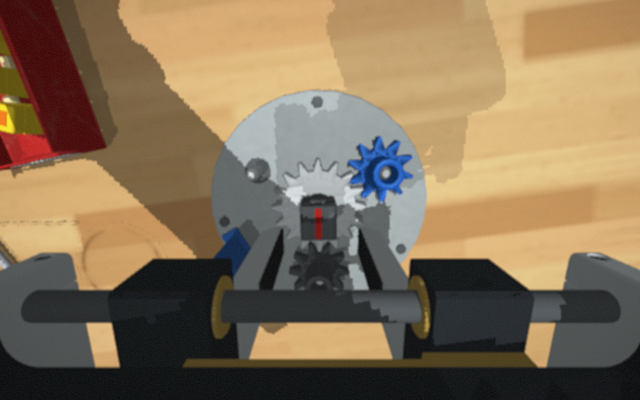

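>>> apply_moves([
  [0,-0.1,-3,0,0,0.03],
  [0,-0.1,-5,0,0,0.03],
  [0,-0.1,-6.6,0,0,0.03],
  [0,-0.1,-6.6,0,0,0.03],
  [0,-0.1,-6.6,0,0,0.03],
])

```text
clock: 30.12
eef_pos: [0.5195, -0.0234, 0.0505]
tool_rot: [[0.112, 0.994, -0.0], [0.994, -0.112, 0.0], [0.0, -0.0, -1.0]]
contact_force: [0.1, 0.8, 1.0]
opening: 0.0472
```

>>> apply_moves([
  [0,0,0,0,0,0],
  [0,0,0,0,0,0],
  [0,0,0,0,0,0],
  [0,0,0,0,0,0],
  [0,0,0,0,0,0],
  [0,0,0,0,0,0],
], fingers=0, force=30)

```text
clock: 30.62
eef_pos: [0.5199, -0.0242, 0.0508]
tool_rot: [[0.111, 0.994, 0.001], [0.994, -0.111, -0.001], [-0.001, 0.001, -1.0]]
contact_force: [-1.4, -1.5, 9.3]
opening: 0.0277
```

>>> apply_moves([
  [0,0,0,0,0,-0.09],
  [0,0,0,0,0,-0.18],
  [0,0,0,0,0,-0.27],
  [0,0,0,0,0,-0.36],
  [0,0,0,0,0,-0.45],
  [0,0,0,0,0,-0.54],
  [0,0,0,0,0,-0.63],
  [0,0,0,0,0,-0.72],
  [0,0,0,0,0,-0.81],
  [0,0,0,0,0,-0.9],
  [0,0,0,0,0,-0.98],
  [0,0,0,0,0,-1.06],
])

```text
clock: 31.62
eef_pos: [0.5193, -0.0249, 0.0508]
tool_rot: [[0.923, 0.385, 0.0], [0.385, -0.923, -0.002], [-0.0, 0.002, -1.0]]
contact_force: [-5.7, -4.3, 13.8]
opening: 0.0278
```

>>> apply_moves([
  [0,0,0,0,0,0],
  [0,0,0,0,0,0],
])

```text
clock: 31.78
eef_pos: [0.5193, -0.0249, 0.0508]
tool_rot: [[0.922, 0.388, 0.0], [0.388, -0.922, -0.002], [-0.0, 0.002, -1.0]]
contact_force: [-5.5, -5.1, 13.5]
opening: 0.0279
```

>>> apply_moves([
  [0,0,0,0,0,0],
  [0,0,0,0,0,0],
  [0,0,0,0,0,0],
  [0,0,3,0,0,0],
  [0,0,7,0,0,0],
  [0,0,11,0,0,0],
  [3,-10,15,0,0,0],
  [3,-10,15,0,0,0],
  [3,-10,15,0,0,0],
  [3,-10,15,0,0,0],
  [3,-10,15,0,0,0],
], fingers=0.5)

```text
clock: 32.7
eef_pos: [0.5495, -0.1254, 0.2002]
tool_rot: [[0.922, 0.387, 0.001], [0.387, -0.922, 0.0], [0.001, 0.0, -1.0]]
contact_force: [0.1, 0.6, -1.0]
opening: 0.0472
```

Run:
```python
from h import *
im=snap('wrist','w22.png'); s=get_state(); print(s['eef_pos'],s['opening'],np.degrees(np.arctan2(s['tool_rot'][1][0],s['tool_rot'][0][0])),s['joint_positions'].round(2))
print(stripe(im))
```

```text
[ 0.54913024 -0.1239312   0.1997334 ] 0.04682965026864682 22.87138025083717 [ 0.65  0.32 -0.65  1.83  0.22  1.06  0.31]
(array([ 0.51891433, -0.0234656 ]), np.float32(113.03492), 159)
```

View pics/w22.png

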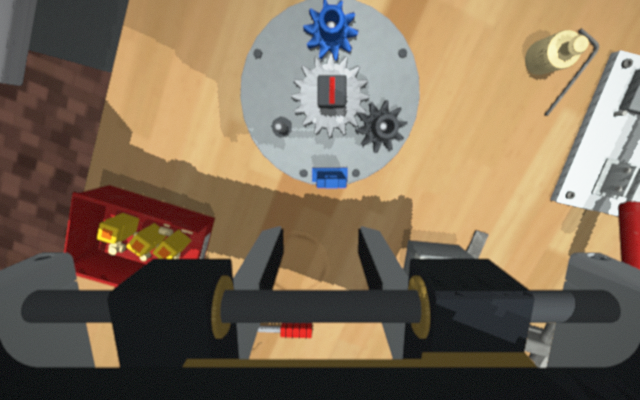

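Run:
```python
from h import *
im=snap('wrist'); p=im['pixels']; hsv=cv2.cvtColor(p,cv2.COLOR_RGB2HSV)
cv2.imwrite('pics/b22.png',cv2.resize(cv2.cvtColor(p,cv2.COLOR_RGB2BGR)[155:200,300:360],None,fx=12,fy=12,interpolation=cv2.INTER_CUBIC))
print(proj(im,[.554,-.1065,.078]))
```

```text
(np.float64(331.0111723771258), np.float64(185.2212477100487))
```

View pics/b22.png

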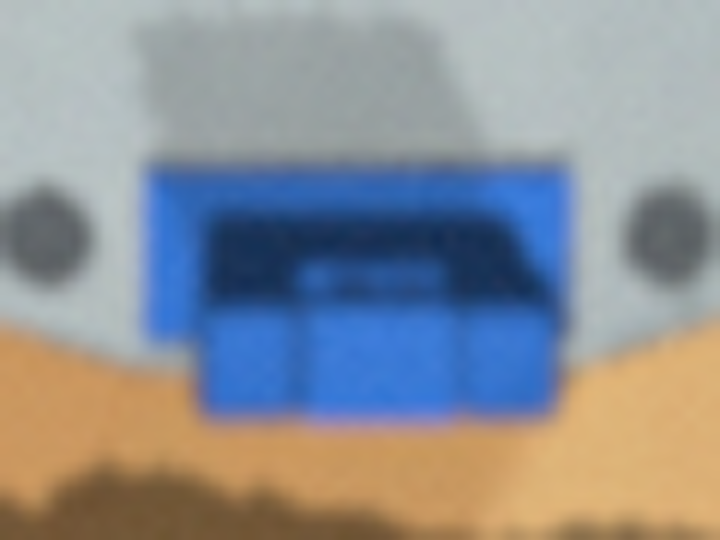

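>>> apply_moves([
  [10,-18.6,-1,0,0,1.49],
  [10,-18.6,-1,0,0,1.49],
  [10,-18.6,-1,0,0,1.49],
  [10,-18.6,-1,0,0,1.49],
  [10,-18.6,-1,0,0,1.49],
  [10,-18.6,-1,0,0,1.49],
  [10,-18.6,-1,0,0,1.49],
  [10,-18.6,-1,0,0,1.49],
  [10,-18.6,-1,0,0,1.49],
  [10,-18.6,-1,0,0,1.49],
  [10,-18.6,-1,0,0,1.49],
  [10,-18.6,-1,0,0,1.49],
])

```text
clock: 33.8
eef_pos: [0.6495, -0.3081, 0.1894]
tool_rot: [[-0.322, 0.947, -0.0], [0.947, 0.322, 0.001], [0.001, -0.0, -1.0]]
contact_force: [0.5, 0.9, 0.3]
opening: 0.0472
```

>>> apply_moves([
  [0,0,0,0,0,0.1],
  [0,0,0,0,0,0.1],
  [0,0,0,0,0,0.1],
])

```text
clock: 34.05
eef_pos: [0.6493, -0.3087, 0.1894]
tool_rot: [[-0.405, 0.914, -0.0], [0.914, 0.405, 0.001], [0.001, 0.0, -1.0]]
contact_force: [-0.1, 1.1, 0.4]
opening: 0.0473
```

Run:
```python
from h import *
im=snap('wrist','w23.png'); s=get_state(); print(s['eef_pos'],s['opening'],np.degrees(np.arctan2(s['tool_rot'][1][0],s['tool_rot'][0][0])),s['joint_positions'].round(2))
```

```text
[ 0.6493539  -0.30894714  0.18957757] 0.0469600107963711 113.86494696728694 [ 0.91  0.66 -0.88  1.47  0.52  1.26  1.97]
```

View pics/w23.png

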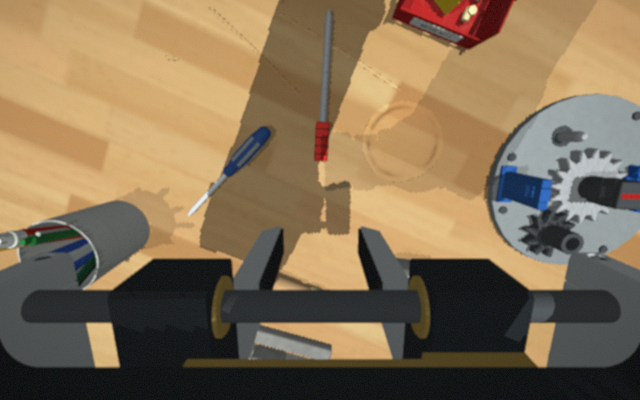

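Run:
```python
from h import *
im=snap('wrist'); p=im['pixels']; hsv=cv2.cvtColor(p,cv2.COLOR_RGB2HSV)
red=cv2.inRange(hsv,(0,120,60),(6,255,255))|cv2.inRange(hsv,(172,120,60),(180,255,255))
m=np.zeros_like(red); m[112:170,300:345]=red[112:170,300:345]
cs,_=cv2.findContours(m,cv2.RETR_EXTERNAL,cv2.CHAIN_APPROX_NONE); c=np.vstack([k for k in cs if len(k)>10])
w=np.array([ray(im,q[0][0],q[0][1],.012)[:2] for q in c],np.float32)*1000
print(cv2.boundingRect(c),cv2.minAreaRect(w))
# shank centerline
g=hsv[...,1]; L=[]
for v in range(14,118,4):
    row=hsv[v,300:350]; d=np.nonzero((row[:,1]<60))[0]
    if len(d)>2: L.append([*ray(im,300+d.mean(),v,.008)[:2]])
L=np.array(L); l=cv2.fitLine((L*1000).astype(np.float32),cv2.DIST_HUBER,0,.01,.01).ravel(); print(l, np.degrees(np.arctan2(l[1],l[0])))
print('tip',ray(im,329,10,.008))
print('cup',ray(im,100,240,.1),ray(im,190,280,.0), ray(im,130,205,0))
cv2.imwrite('pics/p23.png',cv2.resize(cv2.cvtColor(p,cv2.COLOR_RGB2BGR)[0:180,280:370],None,fx=6,fy=3.3,interpolation=cv2.INTER_CUBIC))
```

```text
(315, 122, 15, 39) ((598.1484985351562, -329.486328125), (44.24588394165039, 15.142924308776855), 20.289857864379883)
[ 9.3621194e-01  3.5143587e-01  5.1980341e+02 -3.5885046e+02] 20.575163
tip [ 0.46894438 -0.37788492  0.008     ]
cup [ 0.76479183 -0.48646967  0.1       ] [ 0.83825587 -0.41734635  0.        ] [ 0.76914732 -0.5193604   0.        ]
```

View pics/p23.png

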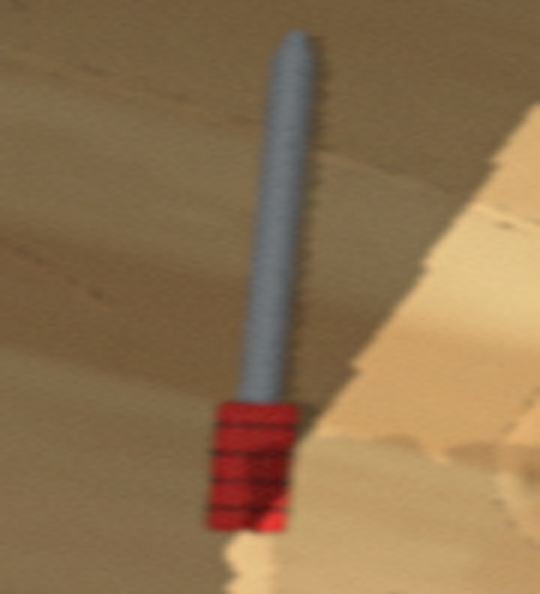

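>>> apply_moves([
  [-5.6,-2.2,-8,0,0,-0.06],
  [-5.6,-2.2,-13,0,0,-0.06],
  [-5.6,-2.2,-14.3,0,0,-0.06],
  [-5.6,-2.2,-14.3,0,0,-0.06],
  [-5.6,-2.2,-14.3,0,0,-0.06],
  [-5.6,-2.2,-14.3,0,0,-0.06],
], fingers=0.4)

```text
clock: 34.65
eef_pos: [0.5928, -0.3315, 0.0465]
tool_rot: [[-0.35, 0.937, -0.002], [0.937, 0.35, 0.001], [0.002, -0.001, -1.0]]
contact_force: [-0.2, 0.5, 1.2]
opening: 0.0377
```

Run:
```python
from h import *
im=snap('wrist','w24.png'); s=get_state(); print(s['eef_pos'],s['opening'],np.degrees(np.arctan2(s['tool_rot'][1][0],s['tool_rot'][0][0])))
p=im['pixels']
cv2.imwrite('pics/p24.png',cv2.resize(cv2.cvtColor(p,cv2.COLOR_RGB2BGR)[130:300,240:400],None,fx=4.5,fy=3.5,interpolation=cv2.INTER_CUBIC))
print(proj(im,[.598,-.3293,.016]),proj(im,[s['eef_pos'][0],s['eef_pos'][1],.016]))
```

```text
[ 0.59455279 -0.33143344  0.0484197 ] 0.037371921381638015 110.53308261253191
(np.float64(320.0055683096311), np.float64(232.47189309701804)) (np.float64(318.92290896810147), np.float64(227.33586765667587))
```

View pics/p24.png

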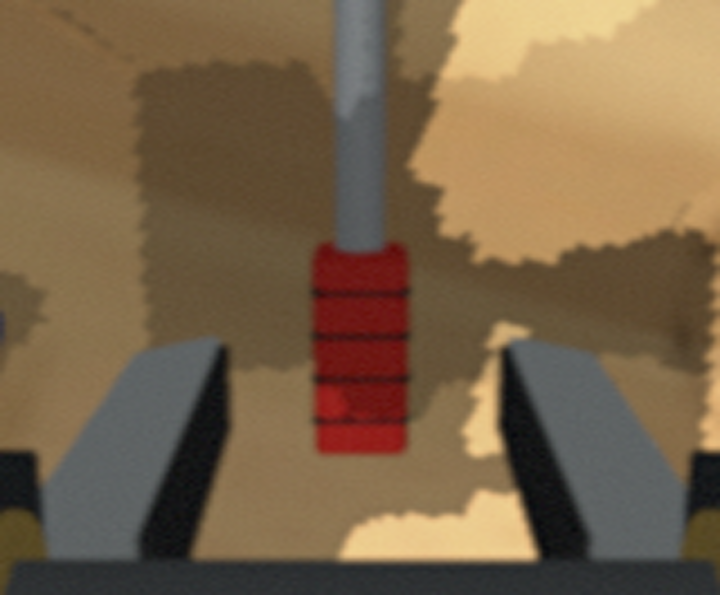

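>>> apply_moves([
  [0,0,-2,0,0,0],
  [0,0,-3.5,0,0,0],
  [0,0,-4.3,0,0,0],
  [0,0,-4.3,0,0,0],
  [0,0,-4.3,0,0,0],
])

```text
clock: 35.12
eef_pos: [0.5938, -0.3316, 0.0044]
tool_rot: [[-0.352, 0.936, 0.0], [0.936, 0.352, 0.0], [-0.0, 0.0, -1.0]]
contact_force: [0.9, -0.7, -0.2]
opening: 0.0375
```

>>> apply_moves([
  [0,0,0,0,0,0],
  [0,0,0,0,0,0],
  [0,0,0,0,0,0],
  [0,0,0,0,0,0],
  [0,0,0,0,0,0],
  [0,0,0,0,0,0],
], fingers=0, force=45)

```text
clock: 35.62
eef_pos: [0.5935, -0.3321, 0.0044]
tool_rot: [[-0.351, 0.936, 0.0], [0.936, 0.351, -0.0], [-0.001, 0.0, -1.0]]
contact_force: [-2.4, -0.8, 6.2]
opening: 0.0155
```

>>> apply_moves([
  [0,0,3,0,0,0],
  [0,0,7,0,0,-0.1],
  [2.4,0,10,0,0,-0.2],
  [2.4,2,10,0,0,-0.32],
  [2.4,4,10,0,0,-0.44],
  [2.4,5,10,0,0,-0.56],
  [2.4,6,10,0,0,-0.68],
  [2.4,7.4,10,0,0,-0.8],
  [2.4,7.4,10,0,0,-0.92],
  [2.4,7.4,10,0,0,-1.04],
  [2.4,7.4,10,0,0,-1.16],
  [2.4,7.4,10,0,0,-1.28],
])

```text
clock: 36.62
eef_pos: [0.6172, -0.2578, 0.1039]
tool_rot: [[0.8, 0.601, -0.0], [0.601, -0.8, -0.0], [-0.0, -0.0, -1.0]]
contact_force: [0.5, 0.1, -0.6]
opening: 0.0153
```

>>> apply_moves([
  [0,0,0,0,0,-0.12],
  [0,0,0,0,0,-0.25],
  [0,0,0,0,0,-0.25],
  [0,0,0,0,0,-0.25],
])

```text
clock: 36.95
eef_pos: [0.6172, -0.2577, 0.1039]
tool_rot: [[0.92, 0.393, -0.0], [0.393, -0.92, -0.0], [-0.0, 0.0, -1.0]]
contact_force: [-1.1, 0.6, -0.5]
opening: 0.0153
```

Run:
```python
from h import *
im=snap('wrist','w25.png'); s=get_state(); print(s['eef_pos'],s['opening'],np.degrees(np.arctan2(s['tool_rot'][1][0],s['tool_rot'][0][0])),s['wrist_torque'],s['joint_positions'].round(2))
y=np.array([-.3875,.9219]); e=np.array([.554,-.1065]); d=s['eef_pos'][:2]-e; print('along',d@y,'lateral',d@np.array([.9219,.3875]))
tcp=s['eef_pos']; yaw=np.arctan2(s['tool_rot'][1][0],s['tool_rot'][0][0])+np.pi/2
t=[tcp[0]+.1342*np.cos(yaw),tcp[1]+.1342*np.sin(yaw),tcp[2]+.0036]; print('pred tip px',proj(im,t),t)
```

```text
[ 0.61724479 -0.25779158  0.10385407] 0.015419078573171935 23.185281611094737 [-0.05191994 -0.14113491 -0.01392358] [ 0.67  0.56 -0.51  1.68  0.32  0.98  0.45]
along -0.16398306242336522 lateral -0.00032011597660232954
pred tip px (np.float64(319.52541042995654), np.float64(-0.6258770335258816)) [np.float64(0.5644094725540028), np.float64(-0.13443003987749652), np.float64(0.10745407110584355)]
```

View pics/w25.png

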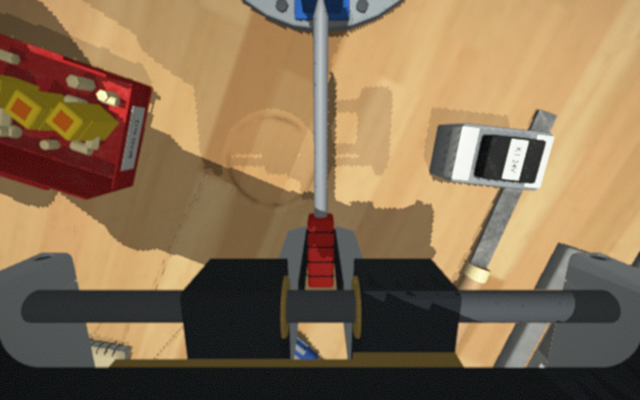

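>>> apply_moves([
  [0,0,-2,0,0,-0.007],
  [0,0,-4,0,0,-0.007],
  [0,0,-4.5,0,0,-0.007],
  [0,0,-4.5,0,0,-0.007],
  [0,0,-4.5,0,0,-0.007],
])

```text
clock: 37.42
eef_pos: [0.6174, -0.2579, 0.0592]
tool_rot: [[0.923, 0.384, -0.0], [0.384, -0.923, 0.0], [0.0, -0.0, -1.0]]
contact_force: [-0.6, -0.3, -0.0]
opening: 0.0153
```

Run:
```python
from h import *
s=get_state(); print(s['eef_pos'],np.degrees(np.arctan2(s['tool_rot'][1][0],s['tool_rot'][0][0])))
im=snap('scene'); p=cv2.cvtColor(im['pixels'],cv2.COLOR_RGB2BGR)
x0,y0=330,140
cv2.imwrite('pics/s26.png',cv2.resize(p[y0:y0+80,x0:x0+110],None,fx=7,fy=7,interpolation=cv2.INTER_CUBIC))
e=[.554,-.1065,.062]; y=np.array([-.3875,.9219,0])
f=lambda X:tuple(np.round((np.array(proj(im,X))-[x0,y0])*7,1))
print('eye',f(e))
tcp=np.array(s['eef_pos'])+[0,0,.0036]
for k in (0.02,.05,.08,.11,.1342): print(k,f(tcp+k*y))
im=snap('wrist','w26.png'); print('tip',proj(im,tcp+.1342*y),'eye top',proj(im,[.554,-.1065,.078]))
```

```text
[ 0.61738293 -0.25791302  0.05922811] 22.605191775302817
eye (np.float64(205.8), np.float64(301.9))
0.02 (np.float64(358.0), np.float64(183.0))
0.05 (np.float64(328.0), np.float64(206.2))
0.08 (np.float64(297.3), np.float64(230.1))
0.11 (np.float64(265.6), np.float64(254.6))
0.1342 (np.float64(239.5), np.float64(274.8))
tip (np.float64(318.2721088513135), np.float64(-0.8765791643543253)) eye top (np.float64(318.25385353985877), np.float64(-91.39682137017235))
```

View pics/s26.png

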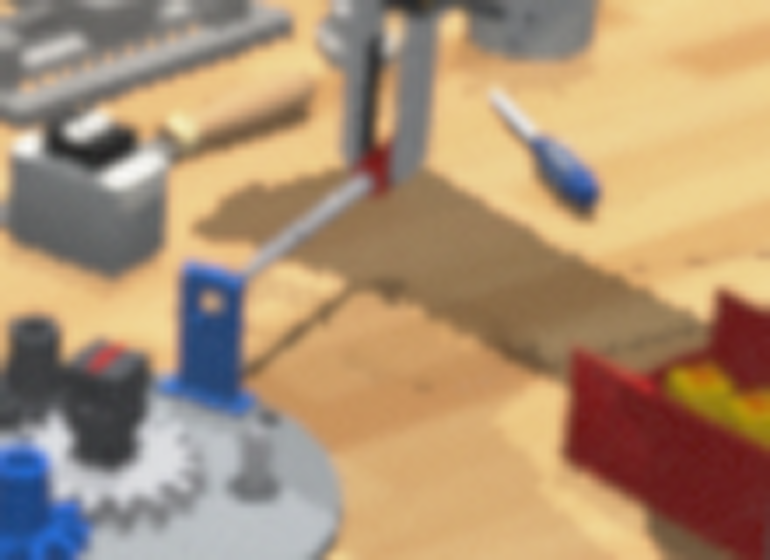

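View pics/w26.png

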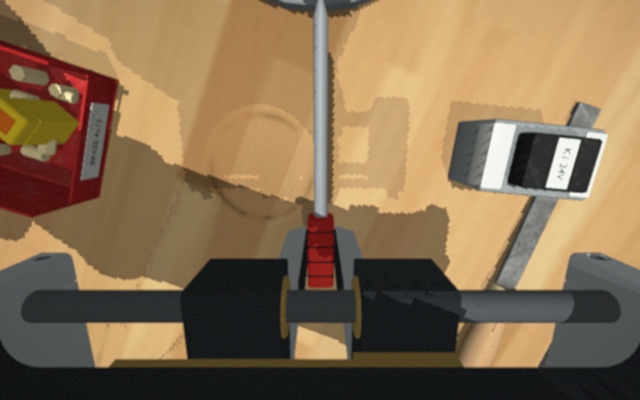

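>>> apply_moves([
  [-0.4,1.0,0,0,0,0],
  [-0.9,2.0,0,0,0,0],
  [-1.3,3.0,0,0,0,0],
  [-1.75,4.15,0,0,0,0],
  [-1.75,4.15,0,0,0,0],
  [-1.75,4.15,0,0,0,0],
])

```text
clock: 38.02
eef_pos: [0.5997, -0.2154, 0.0592]
tool_rot: [[0.923, 0.384, 0.0], [0.384, -0.923, -0.0], [0.0, 0.0, -1.0]]
contact_force: [0.3, 0.5, -0.5]
opening: 0.0155
```

Run:
```python
from h import *
s=get_state(); print(s['eef_pos'],s['contact_force'],s['wrist_torque'])
y=np.array([-.3875,.9219]); e=np.array([.554,-.1065]); d=s['eef_pos'][:2]-e; print('along',d@y,'lateral',d@np.array([.9219,.3875]))
im=snap('scene'); p=cv2.cvtColor(im['pixels'],cv2.COLOR_RGB2BGR)
x0,y0=330,140
cv2.imwrite('pics/s27.png',cv2.resize(p[y0:y0+80,x0:x0+110],None,fx=7,fy=7,interpolation=cv2.INTER_CUBIC))
snap('wrist','w27.png')
```

```text
[ 0.59973761 -0.21544274  0.05924764] [ 0.30847843  0.49519136 -0.45699093] [-0.03178935 -0.10624142  0.04218778]
along -0.11815763486676809 lateral -4.980507925370081e-05
```

View pics/s27.png

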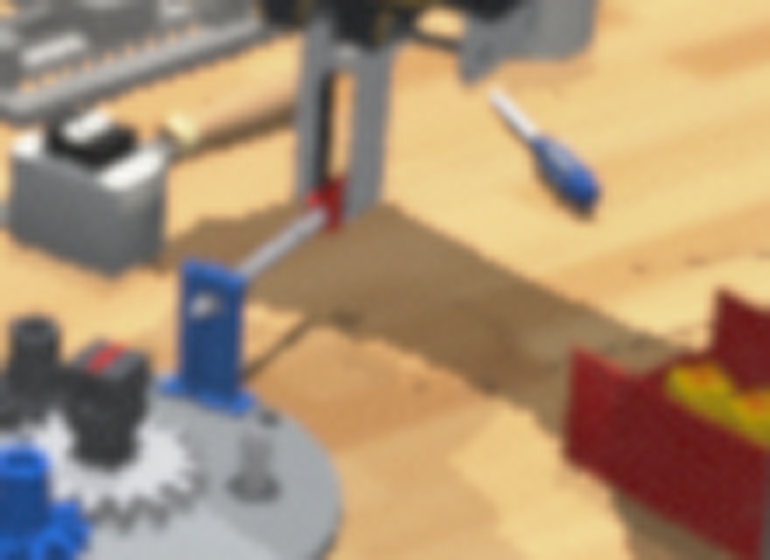

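View pics/w27.png

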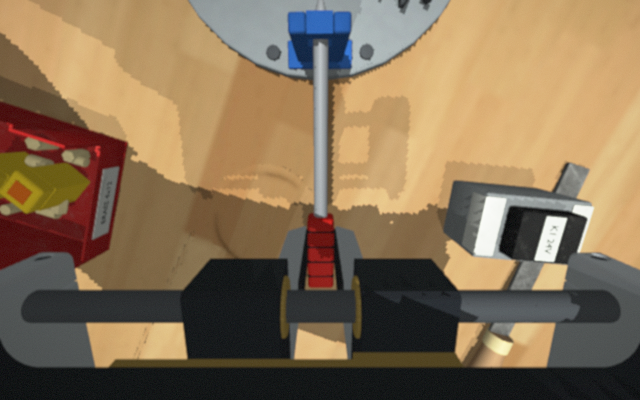

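>>> apply_moves([
  [-0.4,1.0,0,0,0,0],
  [-0.8,2.0,0,0,0,0],
  [-1.2,3.0,0,0,0,0],
  [-1.7,4.0,0,0,0,0],
  [-1.95,4.6,0,0,0,0],
  [-1.95,4.6,0,0,0,0],
  [-1.95,4.6,0,0,0,0],
])

```text
clock: 38.7
eef_pos: [0.5803, -0.1702, 0.0591]
tool_rot: [[0.923, 0.384, 0.0], [0.384, -0.923, -0.0], [-0.0, 0.0, -1.0]]
contact_force: [0.2, 0.1, -0.4]
opening: 0.0156
```

Run:
```python
from h import *
s=get_state(); print(s['eef_pos'],s['contact_force'],s['wrist_torque'])
y=np.array([-.3875,.9219]); e=np.array([.554,-.1065]); d=s['eef_pos'][:2]-e; print('along',d@y,'lateral',d@np.array([.9219,.3875]))
im=snap('scene'); p=cv2.cvtColor(im['pixels'],cv2.COLOR_RGB2BGR)
x0,y0=320,150
cv2.imwrite('pics/s28.png',cv2.resize(p[y0:y0+70,x0:x0+80],None,fx=8,fy=8,interpolation=cv2.INTER_CUBIC))
im=snap('wrist','w28.png'); print(stripe(im,22))
```

```text
[ 0.58028392 -0.17015239  0.0590603 ] [ 0.21270338  0.07958302 -0.3636242 ] [-0.04279489 -0.1209535  -0.00265638]
along -0.06886616239921427 lateral -0.0004341559965994647
(array([ 0.58044763, -0.17063857]), np.float32(112.9319), 1660)
```

View pics/s28.png

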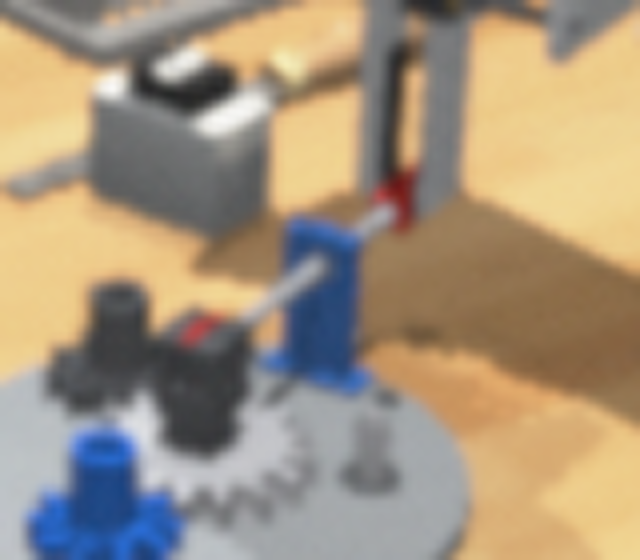

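View pics/w28.png

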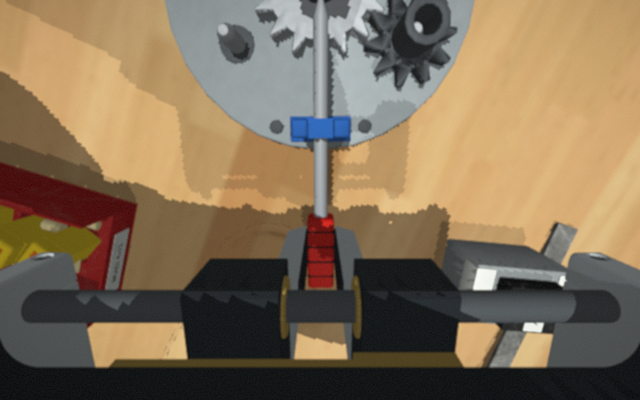

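>>> apply_moves([
  [-0.3,0.7,0,0,0,0],
  [-0.6,1.4,0,0,0,0],
  [-0.9,2.1,0,0,0,0],
  [-1.2,2.8,0,0,0,0],
  [-1.45,3.5,0,0,0,0],
  [-1.45,3.5,0,0,0,0],
])

```text
clock: 39.3
eef_pos: [0.5653, -0.1334, 0.059]
tool_rot: [[0.923, 0.385, -0.0], [0.385, -0.923, 0.0], [0.0, -0.0, -1.0]]
contact_force: [-0.3, -0.5, -0.6]
opening: 0.0155
```

>>> apply_moves([
  [-0.1,0.3,0,0,0,0],
  [-0.2,0.5,0,0,0,0],
  [-0.25,0.6,0,0,0,0],
  [-0.25,0.65,0,0,0,0],
  [-0.25,0.65,0,0,0,0],
])

```text
clock: 39.72
eef_pos: [0.5633, -0.129, 0.0588]
tool_rot: [[0.924, 0.383, -0.0], [0.383, -0.924, -0.0], [-0.0, 0.0, -1.0]]
contact_force: [0.5, -0.1, -0.0]
opening: 0.0154
```

>>> apply_moves([
  [-0.05,0.1,0,0,0,0],
  [-0.1,0.2,0,0,0,0],
  [-0.15,0.3,0,0,0,0],
  [-0.15,0.35,0,0,0,0],
  [-0.15,0.35,0,0,0,0],
])

```text
clock: 40.13
eef_pos: [0.5624, -0.1274, 0.059]
tool_rot: [[0.924, 0.382, 0.001], [0.382, -0.924, -0.002], [0.001, 0.002, -1.0]]
contact_force: [5.0, -10.5, -5.4]
opening: 0.0158
```

>>> apply_moves([
  [0,0,0,0,0,0],
  [0,0,0,0,0,0],
  [0,0,0,0,0,0],
  [0,0,0,0,0,0],
  [0,0,2,0,0,0],
  [0,0,5,0,0,0],
  [0,0,9,0,0,0],
  [2,-6,13,0,0,0],
  [2,-8,13,0,0,0],
  [2,-8,13,0,0,0],
  [2,-8,13,0,0,0],
], fingers=0.35)

```text
clock: 41.05
eef_pos: [0.5822, -0.2092, 0.1899]
tool_rot: [[0.926, 0.379, 0.002], [0.379, -0.926, -0.001], [0.001, 0.002, -1.0]]
contact_force: [-0.4, 1.0, -0.5]
opening: 0.0326
```

Run:
```python
from h import *
s=get_state(); print(s['eef_pos'],s['opening'])
im=snap('scene'); p=cv2.cvtColor(im['pixels'],cv2.COLOR_RGB2BGR)
x0,y0=320,150
cv2.imwrite('pics/s29.png',cv2.resize(p[y0:y0+70,x0:x0+80],None,fx=8,fy=8,interpolation=cv2.INTER_CUBIC))
im=snap('wrist','w29.png')
hsv=cv2.cvtColor(im['pixels'],cv2.COLOR_RGB2HSV)
p=cv2.cvtColor(im['pixels'],cv2.COLOR_RGB2BGR); u,v=map(int,proj(im,[.55,-.09,.06]))
cv2.imwrite('pics/u29.png',cv2.resize(p[max(0,v-110):v+60,u-100:u+100],None,fx=4,fy=3.5,interpolation=cv2.INTER_CUBIC)[:600])
```

```text
[ 0.58217793 -0.20924705  0.18988381] 0.03260976176868595
```

View pics/s29.png

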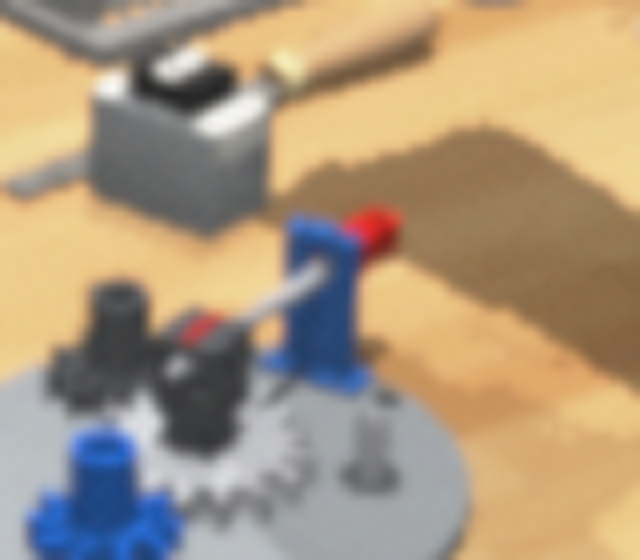

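View pics/u29.png

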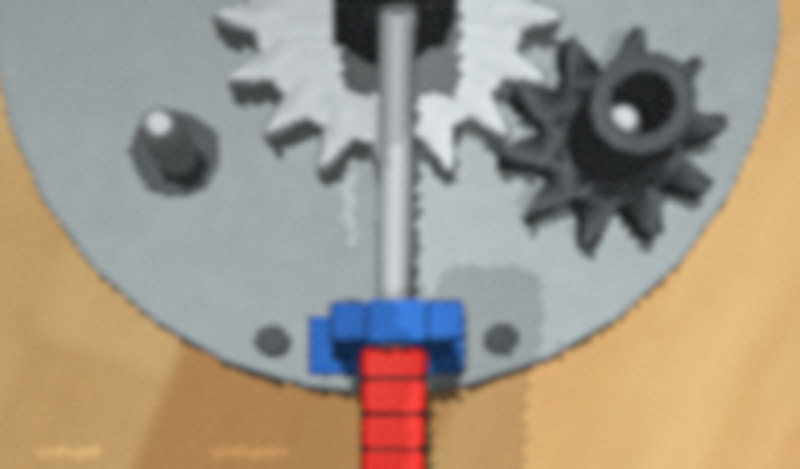

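Run:
```python
from h import *
im=snap('wrist'); p=im['pixels']; hsv=cv2.cvtColor(p,cv2.COLOR_RGB2HSV)
red=cv2.inRange(hsv,(0,120,60),(6,255,255))|cv2.inRange(hsv,(172,120,60),(180,255,255))
m=np.zeros_like(red); u,v=map(int,proj(im,[.565,-.132,.07])); m[v-35:v+35,u-25:u+25]=red[v-35:v+35,u-25:u+25]
ys,xs=np.nonzero(m); print(xs.min(),xs.max(),ys.min(),ys.max(),(u,v))
y=np.array([-.3875,.9219]); e=np.array([.554,-.1065])
for vv in (ys.min(),ys.max()+1):
    for z in (.065,.069): print(vv,z,(ray(im,xs.mean(),vv,z)[:2]-e)@y)
cv2.imwrite('pics/h30.png',cv2.resize(cv2.cvtColor(p,cv2.COLOR_RGB2BGR)[v-50:v+50,u-50:u+50],None,fx=6,fy=6,interpolation=cv2.INTER_CUBIC))
```

```text
324 341 101 148 (333, 124)
101 0.065 -0.005881338195755226
101 0.069 -0.006250130108726148
149 0.065 -0.05134267804618101
149 0.069 -0.05110987229575064
```

View pics/h30.png

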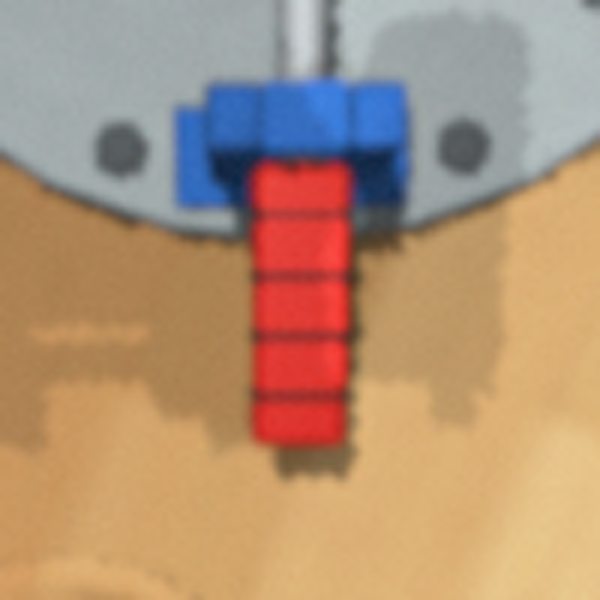

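>>> apply_moves([
  [0.2,2.4,0,0,0,0],
  [0.2,2.4,0,0,0,0],
  [0.2,2.4,-4,0,0,0],
  [0.2,2.4,-8,0,0,0],
  [0.2,2.4,-11,0,0,0],
  [0.2,2.4,-13.3,0,0,0],
  [0.2,2.4,-13.3,0,0,0],
  [0.2,2.4,-13.3,0,0,0],
  [0.2,2.4,-13.3,0,0,0],
], fingers=0, force=20)

```text
clock: 41.95
eef_pos: [0.5846, -0.1807, 0.0572]
tool_rot: [[0.923, 0.384, 0.001], [0.384, -0.923, 0.0], [0.001, 0.0, -1.0]]
contact_force: [0.1, 0.3, 0.3]
opening: 0.0005
```

Run:
```python
from h import *
s=get_state(); print(s['eef_pos'],s['opening'],s['contact_force'])
d=s['eef_pos'][:2]-np.array([.554,-.1065]); print(d@np.array([-.3875,.9219]),d@np.array([.9219,.3875]))
snap('wrist','w31.png')
```

```text
[ 0.58458216 -0.1807073   0.0572442 ] 0.0004908277633195558 [0.05618541 0.25380727 0.32175015]
-0.08026229515871154 -0.0005616335518751417
```

View pics/w31.png

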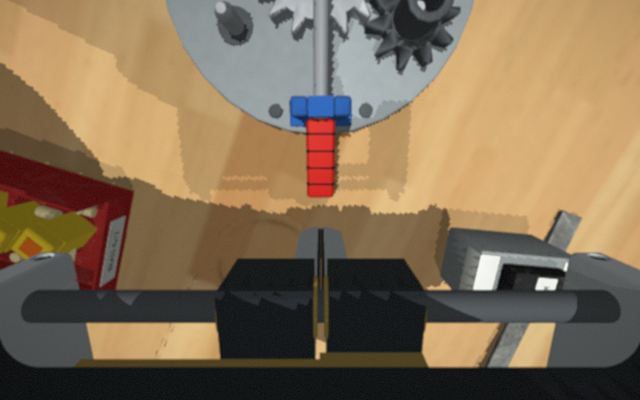

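>>> apply_moves([
  [-0.2,0.5,-0.5,0,0,0],
  [-0.4,1.0,-0.5,0,0,0],
  [-0.7,1.6,-0.5,0,0,0],
  [-0.8,1.9,-0.5,0,0,0],
  [-0.8,1.9,-0.5,0,0,0],
  [-0.8,1.9,-0.5,0,0,0],
])

```text
clock: 42.5
eef_pos: [0.5761, -0.1626, 0.0515]
tool_rot: [[0.924, 0.383, 0.001], [0.383, -0.924, -0.001], [0.001, 0.001, -1.0]]
contact_force: [1.7, -3.8, 0.2]
opening: 0.0003
```

>>> apply_moves([
  [-0.05,0.1,0,0,0,0],
  [-0.1,0.2,0,0,0,0],
  [-0.1,0.2,0,0,0,0],
])

```text
clock: 42.75
eef_pos: [0.5759, -0.1624, 0.0518]
tool_rot: [[0.924, 0.382, 0.003], [0.382, -0.924, -0.003], [0.002, 0.003, -1.0]]
contact_force: [4.4, -11.6, 3.0]
opening: 0.0004
```

>>> apply_moves([
  [0.4,-1,0,0,0,0],
  [0.8,-2,0,0,0,0],
  [1.2,-3,3,0,0,0],
  [1.2,-4,7,0,0,0],
  [1.2,-6,13,0,0,0],
  [1.2,-6,15,0,0,0],
  [1.2,-6,15,0,0,0],
  [1.2,-6,15,0,0,0],
])

```text
clock: 43.42
eef_pos: [0.5877, -0.2217, 0.2031]
tool_rot: [[0.924, 0.382, 0.003], [0.382, -0.924, -0.001], [0.003, 0.002, -1.0]]
contact_force: [-1.0, 0.5, 0.1]
opening: 0.0005
```

Run:
```python
from h import *
s=get_state(); print(s['clock'],s['eef_pos'],s['contact_force'])
im=snap('wrist','w32.png'); p=im['pixels']; hsv=cv2.cvtColor(p,cv2.COLOR_RGB2HSV)
red=cv2.inRange(hsv,(0,120,60),(6,255,255))|cv2.inRange(hsv,(172,120,60),(180,255,255))
m=np.zeros_like(red); u,v=map(int,proj(im,[.565,-.132,.07])); m[v-35:v+35,u-25:u+25]=red[v-35:v+35,u-25:u+25]
ys,xs=np.nonzero(m); y=np.array([-.3875,.9219]); e=np.array([.554,-.1065])
for vv in (ys.min(),ys.max()+1): print(vv,(ray(im,xs.mean(),vv,.069)[:2]-e)@y)
im=snap('scene'); q=cv2.cvtColor(im['pixels'],cv2.COLOR_RGB2BGR)
cv2.imwrite('pics/s32.png',cv2.resize(q[140:250,300:460],None,fx=5,fy=5,interpolation=cv2.INTER_CUBIC))
```

```text
43.4167 [ 0.58774396 -0.22170793  0.20310088] [-0.95824625  0.52590773  0.07688471]
83 -0.006111006987754754
131 -0.05187130381209172
```

View pics/w32.png

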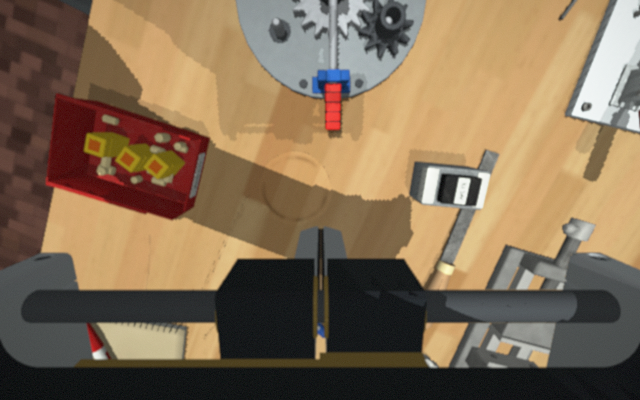

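View pics/s32.png

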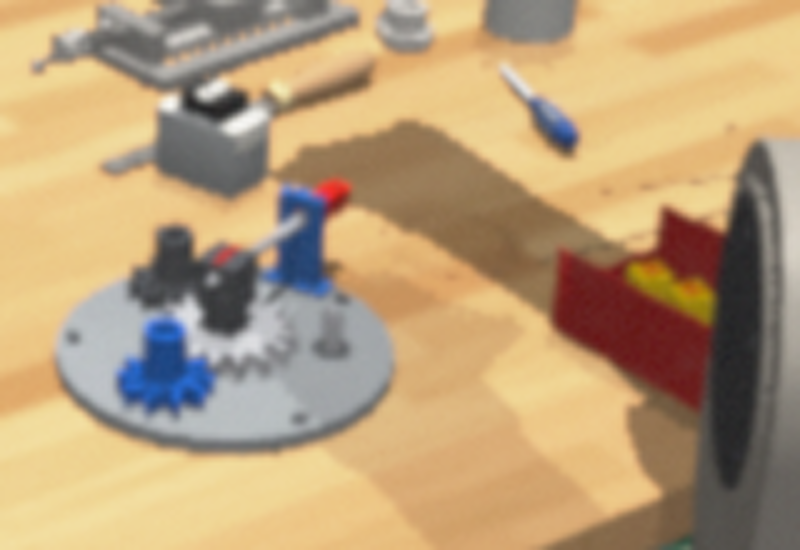

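Run:
```python
from h import *
print(arm.sign_off(), get_state()['clock'])
```

```text
the job is handed in; nothing more can be done
the job is handed in; nothing more can be done
```

The job is done and was handed in at about 43 s.

- **Caps:** I pulled all three yellow caps, and the last wrist view shows them in the red bin.
- **Gears:** Only the dark and blue gears were on the bench, with no green one seen. The dark gear went on stud_3 and the blue on stud_1. Both meshed without jamming and stopped on the plate at the expected height, with 34 N of push on the dark gear and 19 N on the blue.
- **Centre gear:** I turned it about -61°. Its stripe then read 113.0° against the unit's 112.8°, so the slot lines up with the bracket's eye.
- **Lock pin:** It went through the eye and the slot with no side force until the handle stopped on the bracket. After letting go I pushed it again from behind with about 12 N, and it moved no further.

**One check disagreed:** the camera put the handle's front face about 1 mm short of the bracket, both before and after that last push. The hard stop under force and the gripper position both say it is home, so I took the gap as camera calibration error (stated as about 2 mm).

I never touched the weight, the contactor or the tape roll.

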